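Clamp a rack of blood tubes on the shaker

TASK

Clamp the white rack of blood tubes that stands to the left of the analyser on the bench shaker to the right of it. First pull the black knob of the shaker's sprung clamp arm back, away from the end stop, until the catch holds the arm open, and let go of it; then set the rack down upright on the deck between the two rails, between the open arm and the end stop, and let go; last, push the red trigger lever so that the arm springs shut and holds the rack against the end stop. Do not tip the rack over, and leave the dropper bottle, petri dish, timer and carton where they stand.

Things in the scene. Friction and masses are not known exactly. Their poses are not given: they have to be found in the camera images.
- mixer: White bench shaker, 320 x 210 mm, fixed to the bench; its aluminium deck is 55 mm above the bench. On the deck: a channel of two steel rails with an end stop, and a blue sprung clamp arm that closes across the channel's open end. Origin on the bench under the channel's middle line; x axis along the channel to the end stop.
- nest (a point): Point on the deck where the centre of the rack's underside stands once clamped; x along the channel to the end stop, z up. The rails (9 mm high, from x = -56 to +64 mm) leave the 58 mm wide rack 6.5 mm on each side. With the arm cocked, the rack's centre can stand at x = -36 to 0 mm (aim: -17) without touching arm or stop; the arm then pushes it home. An arm at home blocks the channel.
- end_stop (a point): Middle of the rubber face of the end stop (54 mm wide, its bracket 42 mm high), 21 mm above the deck; the clamped rack's far end bears on it. 84 mm ahead of point nest.
- clamp_pivot (a point): Point on the upright hinge axis of the clamp arm, at the height of the middle of the knob (50 mm above the deck). Fixed to the shaker.
- clamp_knob (a point): Centre of the upright black knob (round, 20 mm in diameter, 34 mm tall, from 32 to 66 mm above the deck) near the end of the blue clamp arm, 120 mm from the hinge axis. The arm itself lies below the knob, its top 24 mm above the deck.
- clamp_arm (a joint): Angle of the sprung arm (rad). 0: home, across the empty channel; grows as the knob is pulled back from the end stop, clockwise from above. The catch snaps in at 0.97: pull to about 1.04 (hard stop 1.10), then let go and it stays near 0.97. About 0.35 when it presses on a rack against the stop. At the knob the spring pulls 2 N (home) to 8 N (cocked), the damper 1 N at 0.1 m/s.
- trigger_pad (a point): Centre of the upright red paddle of the trigger lever (28 mm wide, 6 mm thick, 14 to 52 mm above the deck; this point 40 mm above it), over the deck's right edge near the front. Its y axis (level) is the way to push, square to the paddle; the pushing side is free. It turns about an upright axis 45 mm away along its -x.
- trigger (a joint): Angle of the trigger lever and its catch (rad). 0 at rest, where a light spring returns it; grows as the paddle is pushed, at most 0.40. It moves aside by itself for a moment as the arm is cocked. The cocked arm is let go at about 0.12 to 0.18 (paddle moved 6 to 8 mm) with a push of about 3.5 N.
- rack_mid (a point): Centre of the white tube rack (58 x 168 x 62 mm, 0.22 kg), 31 mm above its underside; x across its 58 mm width, y along its length, z up. Eight capped tubes, fixed in it, reach 82 mm above its underside. Grip it across the 58 mm width at mid-length, 35 to 55 mm above its underside. Its ends are alike: either may face the stop.
- rack: The same tube rack; origin at the centre of its underside.
- dropper: Brown dropper bottle with black cap, 28 mm in diameter, 68 mm tall; origin at its underside. Bystander.
- petri: Petri dish, 62 mm in diameter, 13 mm tall; origin at its underside. Bystander.
- timer: Flat white bench timer, 60 x 70 x 16 mm; origin at its underside. Bystander.
- kit_box: Pale reagent carton, 60 x 110 x 60 mm; origin at its underside. Bystander.
- analyser: Large white analyser, fixed, an obstacle in the middle of the bench between rack and shaker. Origin on the bench; from there it reaches 166 mm towards the robot, 202 mm to either side and 340 mm to the back. Its front part is 270 mm high; its lid stands open at the back, up to 605 mm. Go round in front of it or lift well over it.

How it is judged:
On the way, in this order (a step that is already met when the one before it is completed fails the run):
1. the clamp arm is cocked: its catch holds it open and the fingers have let go of it (value of joint clamp_arm above 0.92 rad and value of joint trigger below 0.07 rad and contact force between the fingers and mixer below 0.2 N), for 0.3 s.
2. the rack stands upright between the rails, let go, with the arm still cocked (value of joint clamp_arm above 0.92 rad and x of rack_mid in the frame of nest between -0.042 and 0.004 m and y of rack_mid in the frame of nest between -0.009 and 0.009 m and z of rack_mid in the frame of nest below 0.035 m and angle between rack_mid's own z axis and vertical below 0.05 rad and contact force between the fingers and rack below 0.2 N), for 0.3 s.
At the end, for the whole second after the job is handed in: The rack stands upright (within 0.05 rad) on the deck between the rails, within 4 mm of the end stop along the channel and 9 mm of its middle line, lined up with it within 0.12 rad, at rest; the clamp arm has sprung shut on its end (arm angle 0.29 to 0.42) and the trigger is back at rest (value of joint clamp_arm between 0.29 and 0.42 rad and value of joint trigger below 0.07 rad and x of rack_mid in the frame of nest between -0.004 and 0.004 m and y of rack_mid in the frame of nest between -0.009 and 0.009 m and z of rack_mid in the frame of nest below 0.035 m and angle between rack_mid's own z axis and vertical below 0.05 rad and angle between the y axis of rack_mid and the x axis of nest, either way round below 0.12 rad and linear speed of rack below 0.02 m/s); the robot touches nothing.
It fails at once if the rack is tipped by more than 0.5 rad (angle between rack_mid's own z axis and vertical above 0.5 rad).
It fails at once if a bystander is moved by more than 30 mm (distance of any of dropper, petri, timer, kit_box from where it was at the start of the episode above 0.03 m).
It also fails if it takes over 72 s, if anything falls off the work surface, if the arm or the gripper's body presses on something with over 40 N, if the wrist force passes 120 N, or if a joint passes its speed limit or range.

ROBOT

A 7-joint arm with a two-finger parallel gripper is mounted at the origin on a cart in front of the work surface, level with it; the furniture and walls round the work are solid. World frame = base frame: x ahead of the robot, y to its left, z up, the work surface at z = 0. Lengths are in m, angles in rad, forces in N, time in s.
With the tool pointing down it reaches from about 0.425 to 0.925 m from the base axis. Payload 6.8 kg.
Tool frame: the origin (TCP) lies at the very end of the fingers, on their centre line; the grasp point (between the pads) lies 19 mm behind it (bot.grip_depth is the distance from the TCP to the grasp point, in m); z points along the fingers, y is the direction in which the jaws open and shut (so a half turn about z gives the same grasp; the last joint's range is limited). The gripper opens to 85 mm and grips with 20 to 120 N. Pads are 22 mm wide; open, the fingers measure 114 mm over their backs; the gripper's body (76 mm by 85 mm) begins 54 mm behind the grasp point. The pads swing forward as they close: fully open they stand 13 mm farther back than shut.
Start: joints at [1.124, 0.477, 0.022, 1.555, -0.011, 1.109, -0.083], TCP at [0.224, -0.637, 0.231] pointing down, gripper open.
Joint ranges: [-2.96, 2.96], [-0.34, 2.1], [-1.41, 1.46], [0.24, 2.44], [-1.37, 4.51], [0.17, 1.92], [-2.96, 2.96]. Speed limits (rad/s): [2.39, 2.39, 3.14, 3.14, 3.14, 3.14, 3.14].

INTERFACE

Orientations are given as a unit quaternion [w, x, y, z].
In Python, from station import bot gives the robot as it stands.
- The arm moves only by the tool step_arm, never from a script. Its argument "increments" is a list of rows, each a list of 7 numbers: the shift along the world's x, y, z in m, then the turn, a rotation vector about the world's x, y, z in degrees, then the gripper command: -1 is fully open, 1 is shut, values between are in proportion. In form: [[dx, dy, dz, rx, ry, rz, fingers], ...]. A call has 1 to 10 rows; each row is the pose to reach, as a shift and turn from the pose commanded when the call began; what a row does not reach only later rows make up. A row lasts 1/12 s, in which the tool goes at most 41.7 mm and 7.16 degrees, less where a joint would pass 70% of its speed; a pose out of reach is approached as far as the arm can. A call with a gripper value outside its range is refused whole. The fingers move at their own pace and stop on an object; "force" is the grip in N (left out, the last holds). Time passes only in rows, so rows that repeat a pose let the fingers close. It gives the time, the measured TCP pose, the force and the opening at its end, in the units of the state.
- bot.get_obs(): the state, without advancing time (a new reading comes with each control period).
- bot.read_camera(name): name is "scene" or "top"; returns a dict with "color" (420x560x3 uint8, red, green, blue), "intrinsics" (3x3 intrinsics, pixels), "D" ([k1, k2, p1, p2, k3] as OpenCV has them; the pictures are not rectified), "extrinsics" (4x4, takes a point from camera to world coordinates). Camera axes: x right, y up, looking along -z (the intrinsics and any distortion apply to the point x, -y, -z); pixel columns grow to the right and rows downward; lengths in m; the calibration is good to about 2 mm. A picture is of the moment at which its call begins. There is no depth.
- bot.hand_in(): hands the job in, once; it reports no verdict.
Trained networks look in the newest picture that a camera, given by its name, has taken for a name from the list of things; names that differ only in an ending like _2 or _b are one class to them, and where a whole thing is asked for, a point or a joint stands for the part that bears it (a point fixed in the world has none). Each returns a list of dicts, best first, with "conf" (0 to 1); they miss things now and then, are a little off and sometimes report something else, mostly with a low value. They report only what shows in the picture. A call takes as long as a camera call.
- bot.recognise(thing, camera): "location" ([column, row] as shares, 0 to 1, of the picture: columns of its width, rows of its height, amid what is visible of it).
- bot.place_of(thing, camera): "location" ([column, row] as shares, 0 to 1, of the picture: columns of its width, rows of its height: a listed point, or the origin of a listed thing).
The state is a dict: "t": time; "q": joint angles; "joint_vel": joint speeds; "joint_torque": joint torques, N m; "eef_pos": TCP position; "tool_rot": TCP orientation; "contact_force": force on the tool from outside, world axes, zero at the start; "torque": the same for the moment, N m; "gripper_width": opening from 0.0 (shut) to 1.0 (fully open).
Only numpy, scipy, OpenCV 4.12 (cv2) and the standard library are available. Lean on these libraries where they do the work, as an engineer would, in place of code of your own. Each camera call takes 0.05 s, during which the arm holds its last target.

## Working session

There is one attempt and no reset: what is moved stays moved. The work goes in short steps, Python scripts to look and compute and a tool call to move; the robot and the scene stay as the last step left them, time stands still between calls to the robot, and variables do not carry over. Pictures are saved under pics/ and viewed, and the job is handed in when it is done.

Besides the shell and the picture viewer there is one more tool, called after "Request:" by a JSON object that holds its "op" and its "data". step_arm: Moves the arm, as the interface text tells. Its arguments: {"type":"object","properties":{"increments":{"type":"array","items":{"type":"array","items":{"type":"number"}}},"force":{"type":"number"}},"required":["increments"]}

```bash
ls; mkdir -p pics
cat > h.py <<'E'
import numpy as np, cv2
from station import bot
def cam(n): 
    c=bot.read_camera(n); return c
def save(c,f): cv2.imwrite('pics/'+f,c['color'][:,:,::-1])
def ray(c,loc):
    K=np.array(c['intrinsics']);D=np.array(c['D']);E=np.array(c['extrinsics'])
    p=np.array([[[loc[0]*560,loc[1]*420]]],float)
    u=cv2.undistortPoints(p,K,D)[0,0]
    d=E[:3,:3]@np.array([u[0],-u[1],-1]); return E[:3,3],d
def atz(c,loc,z):
    o,d=ray(c,loc); return o+d*(z-o[2])/d[2]
def px(c,P):
    E=np.array(c['extrinsics']); q=E[:3,:3].T@(np.asarray(P,float)-E[:3,3])
    r,_=cv2.projectPoints(np.array([[q[0],-q[1],-q[2]]]),np.zeros(3),np.zeros(3),np.array(c['intrinsics']),np.array(c['D']))
    return r[0,0]
def tri(a,la,b,lb):
    o1,d1=ray(a,la);o2,d2=ray(b,lb);d1/=np.linalg.norm(d1);d2/=np.linalg.norm(d2)
    A=np.stack([d1,-d2],1);s=np.linalg.lstsq(A,o2-o1,rcond=None)[0]
    p,q=o1+s[0]*d1,o2+s[1]*d2; return (p+q)/2,np.linalg.norm(p-q)
E
python3 - <<'E'
from h import *
np.set_printoptions(precision=4,suppress=True)
print(bot.get_obs())
C={n:cam(n) for n in('scene','top')}
for n in C: save(C[n],n+'0.png'); print(n,C[n]['extrinsics'])
for t in ['nest','end_stop','clamp_pivot','clamp_knob','trigger_pad','rack_mid','rack','mixer','analyser','dropper','petri','timer','kit_box']:
    L={}
    for n in C:
        r=bot.place_of(t,n); L[n]=r[:2]
        print(t,n,[(np.round(x['location'],4),round(x['conf'],2)) for x in r[:2]])
    if L['scene'] and L['top']: print('   ',*tri(C['scene'],L['scene'][0]['location'],C['top'],L['top'][0]['location']))
E
```

```text
pics
{'t': 0.0, 'q': array([ 1.1239,  0.4778,  0.0223,  1.5565, -0.0115,  1.1093, -0.0831]), 'joint_vel': array([ 0.0001,  0.0003, -0.0007,  0.0021, -0.002 , -0.0004, -0.0013]), 'joint_torque': array([  0.0003, -59.6449,   1.6079, -28.1188,   0.0124,   0.0094,
        -0.    ]), 'eef_pos': array([ 0.2241, -0.6361,  0.2303]), 'tool_rot': array([-0.0009,  0.9857,  0.1686, -0.0002]), 'contact_force': array([ 0.1132,  0.0617, -0.427 ]), 'torque': array([-0.0224, -0.0015, -0.0092]), 'gripper_width': 1.0022327606306103}
scene [[-0.6938 -0.3173  0.6465  1.3618]
 [ 0.7201 -0.302   0.6247  0.8018]
 [-0.003   0.8989  0.4381  0.647 ]
 [ 0.      0.      0.      1.    ]]
top [[-0.1707  0.9327 -0.3177  0.1334]
 [-0.9853 -0.1584  0.0646  0.1174]
 [ 0.0099  0.324   0.946   1.4052]
 [ 0.      0.      0.      1.    ]]
nest scene []
nest top [(array([0.6746, 0.4526]), 0.73)]
end_stop scene []
end_stop top [(array([0.6664, 0.3971]), 0.71)]
clamp_pivot scene []
clamp_pivot top [(array([0.6595, 0.5169]), 0.7)]
clamp_knob scene []
clamp_knob top [(array([0.7195, 0.4905]), 0.64)]
trigger_pad scene []
trigger_pad top []
rack_mid scene []
rack_mid top [(array([0.3359, 0.6205]), 0.82), (array([0.6723, 0.3936]), 0.52)]
rack scene []
rack top [(array([0.3445, 0.619 ]), 0.95), (array([0.6687, 0.386 ]), 0.2)]
mixer scene []
mixer top [(array([0.6677, 0.4857]), 0.61)]
analyser scene []
analyser top [(array([0.6682, 0.4833]), 0.74)]
dropper scene []
dropper top [(array([0.253 , 0.5757]), 0.58)]
petri scene []
petri top []
timer scene []
timer top [(array([0.6716, 0.4893]), 0.56), (array([0.352 , 0.4943]), 0.15)]
kit_box scene []
kit_box top [(array([0.35  , 0.4864]), 0.93)]
```

View pics/scene0.png

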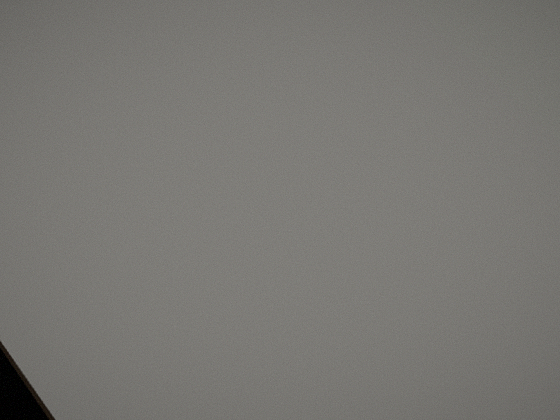

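Run:
```python
import cv2
a=cv2.imread('pics/top0.png'); b=cv2.resize(a,(784,588),interpolation=cv2.INTER_CUBIC); cv2.imwrite('pics/top0b.png',b)
cv2.imwrite('pics/top0c.png',cv2.resize(a[130:280,300:500],(800,600),interpolation=cv2.INTER_CUBIC))
```

```text
(no output)
```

View pics/top0b.png

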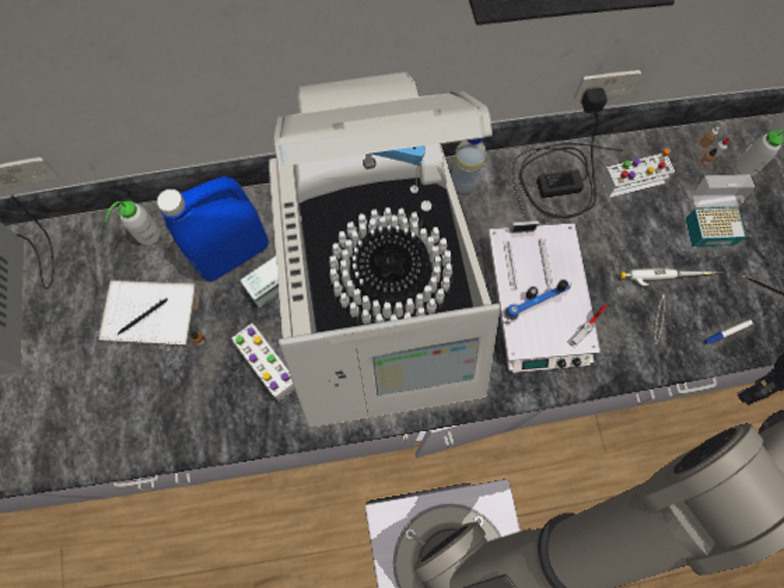

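View pics/top0c.png

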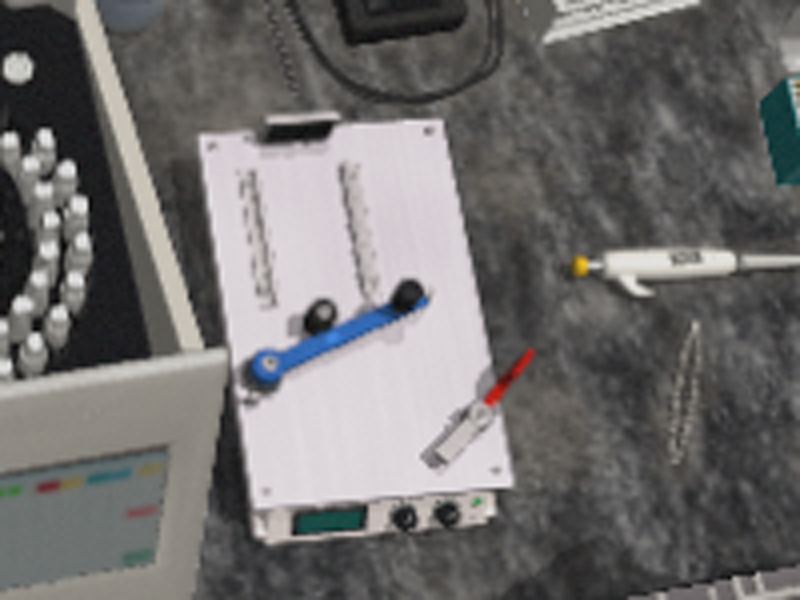

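```bash
python3 - <<'E'
from h import *
np.set_printoptions(precision=4,suppress=True)
c=cam('top'); print(np.array(c['intrinsics']),c['D'])
g=lambda t,z:[(atz(c,x['location'],z),round(x['conf'],2)) for x in bot.place_of(t,'top')[:3]]
for k in range(3):
  c=cam('top')
  for t,z in [('nest',.055),('end_stop',.076),('clamp_pivot',.105),('clamp_knob',.105),('trigger_pad',.095),('mixer',0),('rack_mid',.031),('rack',0),('dropper',0),('petri',0),('timer',0),('kit_box',0),('analyser',0)]: print(t,g(t,z))
f=lambda u,v,z:print(u,v,z,atz(c,[(300+u/4)/560,(130+v/4)/420],z))
print('deck corners')
for u,v in [(200,133),(443,120),(513,487),(250,507)]: f(u,v,.055)
print('knob top');f(409,290,.121)
print('pivot'); f(265,366,.085)
print('paddle'); f(533,352,.107); f(490,400,.107)
for u,v in [(243,170),(268,305),(345,165),(370,295)]: f(u,v,.064)
E
python3 - <<'E'
import cv2
a=cv2.imread('pics/top0.png')
cv2.imwrite('pics/top0d.png',cv2.resize(a[175:295,120:280],(800,600),interpolation=cv2.INTER_CUBIC))
E
```

```text
[[446.6197   0.     279.516 ]
 [  0.     446.6197 210.9505]
 [  0.       0.       1.    ]] [-0.0944  0.      0.      0.      0.    ]
nest [(array([ 0.6073, -0.3077,  0.055 ]), 0.68), (array([0.4785, 0.3129, 0.055 ]), 0.57)]
end_stop [(array([ 0.691, -0.315,  0.076]), 0.75), (array([0.4685, 0.3126, 0.076 ]), 0.2)]
clamp_pivot [(array([ 0.5088, -0.2473,  0.105 ]), 0.57)]
clamp_knob [(array([ 0.5265, -0.3552,  0.105 ]), 0.86)]
trigger_pad [(array([ 0.4656, -0.4244,  0.095 ]), 0.65), (array([0.5453, 0.4521, 0.095 ]), 0.22)]
mixer [(array([ 0.5695, -0.3029,  0.    ]), 0.72)]
rack_mid [(array([0.482 , 0.3389, 0.031 ]), 0.55)]
rack [(array([0.4906, 0.3176, 0.    ]), 0.82)]
dropper [(array([0.6764, 0.2913, 0.    ]), 0.74), (array([ 0.5319, -0.2692,  0.    ]), 0.68), (array([0.5755, 0.4829, 0.    ]), 0.5)]
petri []
timer []
kit_box [(array([ 0.7169, -0.3318,  0.    ]), 0.62), (array([0.6781, 0.2954, 0.    ]), 0.55)]
analyser []
nest [(array([ 0.6087, -0.2978,  0.055 ]), 0.97), (array([0.6548, 0.2945, 0.055 ]), 0.57), (array([ 0.4706, -0.4431,  0.055 ]), 0.42)]
end_stop [(array([ 0.6928, -0.31
[... 1093 characters left out ...]
  ]), 0.7), (array([ 0.5662, -0.3929,  0.    ]), 0.34)]
dropper [(array([0.5756, 0.479 , 0.    ]), 0.68)]
petri []
timer []
kit_box [(array([0.6749, 0.2931, 0.    ]), 0.55)]
analyser []
deck corners
200 133 0.055 [ 0.7131 -0.2352  0.055 ]
443 120 0.055 [ 0.6916 -0.4418  0.055 ]
513 487 0.055 [ 0.3749 -0.4128  0.055 ]
250 507 0.055 [ 0.3955 -0.2032  0.055 ]
knob top
409 290 0.121 [ 0.5283 -0.349   0.121 ]
pivot
265 366 0.085 [ 0.4972 -0.2334  0.085 ]
paddle
533 352 0.107 [ 0.4667 -0.4376  0.107 ]
490 400 0.107 [ 0.435  -0.3933  0.107 ]
243 170 0.064 [ 0.6708 -0.2605  0.064 ]
268 305 0.064 [ 0.5525 -0.2533  0.064 ]
345 165 0.064 [ 0.6614 -0.3455  0.064 ]
370 295 0.064 [ 0.547  -0.3371  0.064 ]
```

View pics/top0d.png

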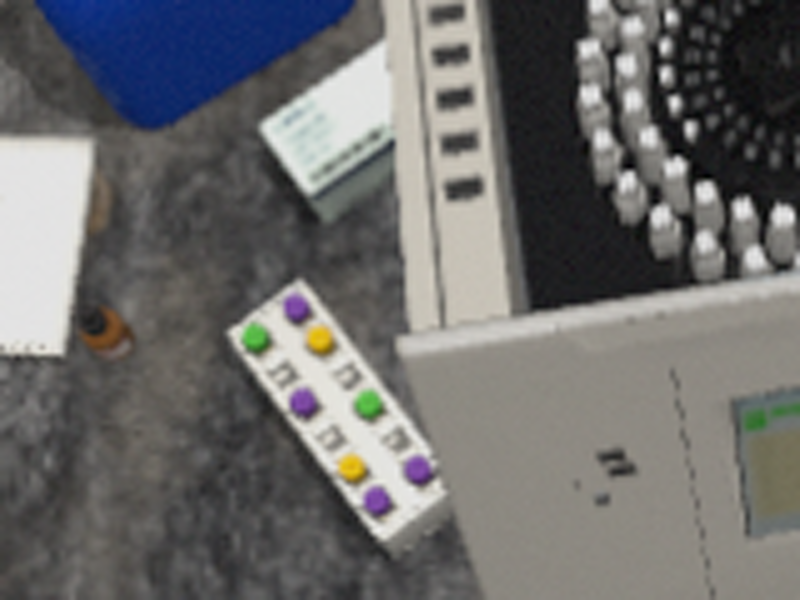

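```bash
cat > ov.py <<'E'
from h import *
import sys
np.set_printoptions(precision=4,suppress=True)
def overlay(c,polys,x0,y0,w,h,s,f):
    a=cv2.resize(c['color'][y0:y0+h,x0:x0+w,::-1],(w*s,h*s),interpolation=cv2.INTER_CUBIC)
    for P,col,closed in polys:
        q=np.array([px(c,p) for p in P]); q=((q-[x0,y0]+.5)*s-.5)
        cv2.polylines(a,[np.round(q*8).astype(int).reshape(-1,1,2)],closed,col,1,cv2.LINE_AA,3)
    cv2.imwrite('pics/'+f,a)
def T(x,y,yaw):
    def g(p): return [x+p[0]*np.cos(yaw)-p[1]*np.sin(yaw), y+p[0]*np.sin(yaw)+p[1]*np.cos(yaw), p[2]]
    return g
def rect(g,x0,x1,y0,y1,z): return [g(p) for p in [(x0,y0,z),(x1,y0,z),(x1,y1,z),(x0,y1,z)]]
def circ(cx,cy,r,z): return [[cx+r*np.cos(t),cy+r*np.sin(t),z] for t in np.linspace(0,6.28,30)]
E
cat > o1.py <<'E'
from ov import *
c=cam('top'); np.save('c.npy',c,allow_pickle=True)
n=T(.604,-.300,-.098)
R=(0,0,255);G=(0,255,0);Y=(0,255,255)
cen=T(.5438,-.3232,-.098)
P=[(rect(cen,-.16,.16,-.105,.105,.055),R,True),
 (rect(n,-.056,.064,-.0355,.0355,.064),G,True),
 (rect(n,-.056,.064,-.0355,.0355,.055),Y,True),
 ([n((.084,-.027,.097)),n((.084,.027,.097)),n((.084,.027,.055)),n((.084,-.027,.055))],R,True),
 (circ(.5283,-.349,.01,.121),G,True),(circ(.4972,-.2334,.01,.085),Y,True)]
overlay(c,P,335,140,120,125,6,'m1.png')
r=T(.488,.325,.62)
P=[]
overlay(c,P,160,220,60,75,8,'r1.png')
E
python3 o1.py
```

```text
(no output)
```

View pics/m1.png

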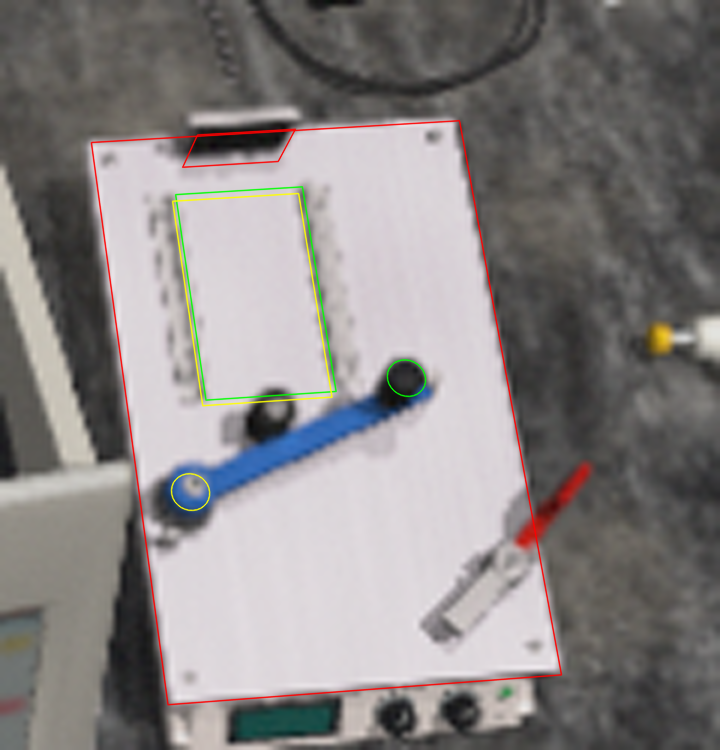

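View pics/r1.png

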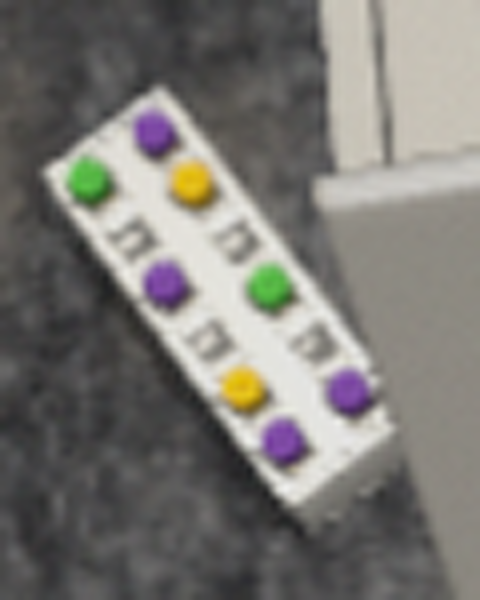

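```bash
cat > o2.py <<'E'
from ov import *
c=np.load('c.npy',allow_pickle=True).item()
f=lambda u,v,z:atz(c,[(160+(u+.5)/8-.5)/560,(220+(v+.5)/8-.5)/420],z)
for u,v in [(157,88),(44,172),(296,508),(396,430)]: print(f(u,v,.062))
caps=np.array([f(u,v,.082)[:2] for u,v in [(155,130),(88,180),(193,184),(166,284),(270,287),(243,388),(349,392),(284,440)]]); print(caps)
import sys
x,y,w=[float(a) for a in sys.argv[1:4]]
r=T(x,y,w)
overlay(c,[(rect(r,-.084,.084,-.029,.029,.062),(0,0,255),True),(rect(r,-.084,.084,-.029,.029,0),(0,255,255),True)],160,220,60,75,8,'r2.png')
E
python3 o2.py .49 .33 .7
```

```text
[0.5731 0.3474 0.062 ]
[0.5464 0.3947 0.062 ]
[0.3994 0.3123 0.062 ]
[0.4228 0.2712 0.062 ]
[[0.5498 0.3465]
 [0.5343 0.3741]
 [0.526  0.3342]
 [0.4886 0.3485]
 [0.4809 0.3095]
 [0.4438 0.3239]
 [0.4358 0.2846]
 [0.4216 0.3109]]
```

```bash
python3 o2.py .485 .330 .502 | tail -0
```

```text
Exception ignored on flushing sys.stdout:
BrokenPipeError: [Errno 32] Broken pipe
```

View pics/r2.png

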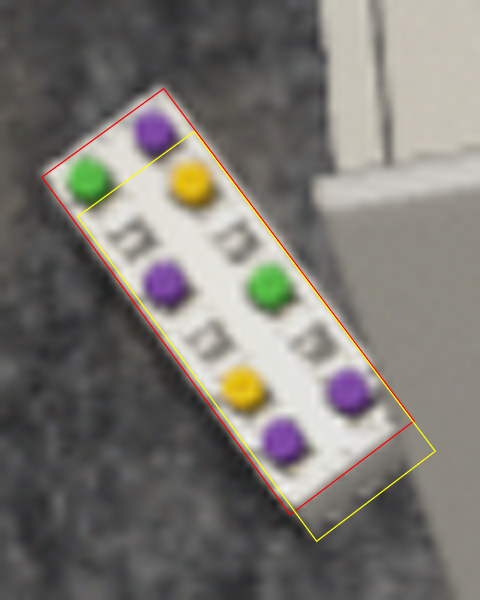

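Request:
{"op": "step_arm", "data": {"increments": [[0.03,0.03,0.0,0,0,7,-0.2],[0.06,0.06,0.0,0,0,14,-0.2],[0.09,0.09,0,0,0,21,-0.2],[0.12,0.12,0,0,0,28,-0.2]]}}

```text
t: 3.93
eef_pos: [0.3432, -0.5175, 0.2315]
tool_rot: [0.0, 0.915, 0.404, 0.0]
contact_force: [0.8, -0.5, -0.4]
gripper_width: 0.597
```

```bash
python3 -c "
from station import bot
o=bot.get_obs();print(o['q'],o['t'],o['eef_pos'])"
```

```text
[ 0.98344957  0.39276986 -0.1300715   1.68416423  0.05677087  1.06790989
  0.09788232] 3.9333 [ 0.34318683 -0.51748077  0.23148258]
```

Request:
{"op": "step_arm", "data": {"increments": [[0.03,0.03,0.0,0,0,7,-0.2],[0.06,0.06,0.0,0,0,14,-0.2],[0.09,0.09,0,0,0,21,-0.2],[0.12,0.12,0,0,0,28,-0.2],[0.15,0.145,-0.02,0,0,35,-0.2],[0.17,0.155,-0.04,0,0,42,-0.2],[0.18,0.163,-0.06,0,0,49,-0.2],[0.185,0.1685,-0.075,0,0,55,-0.2],[0.185,0.1685,-0.08,0,0,57.4,-0.2],[0.185,0.1685,-0.08,0,0,57.4,-0.2]]}}

```text
t: 4.77
eef_pos: [0.5266, -0.3491, 0.1493]
tool_rot: [-0.002, 0.609, 0.793, 0.0]
contact_force: [-0.7, 0.4, -0.3]
gripper_width: 0.6
```

```bash
cat > p.py <<'E'
from ov import *
import sys
c=cam('top'); x0,y0,w,h,s=map(int,sys.argv[2:7]); overlay(c,[],x0,y0,w,h,s,sys.argv[1]); o=bot.get_obs(); print(o['q'],o['eef_pos'],o['tool_rot'],o['contact_force'],o['t'])
E
python3 p.py k1.png 335 140 120 125 5
```

```text
[ 0.7735  0.5209 -0.3892  1.7133  0.233   0.9549  0.5526] [ 0.5268 -0.3501  0.1505] [-0.0008  0.6105  0.792  -0.    ] [-0.0976 -0.9416  0.6058] 4.8167
```

View pics/k1.png

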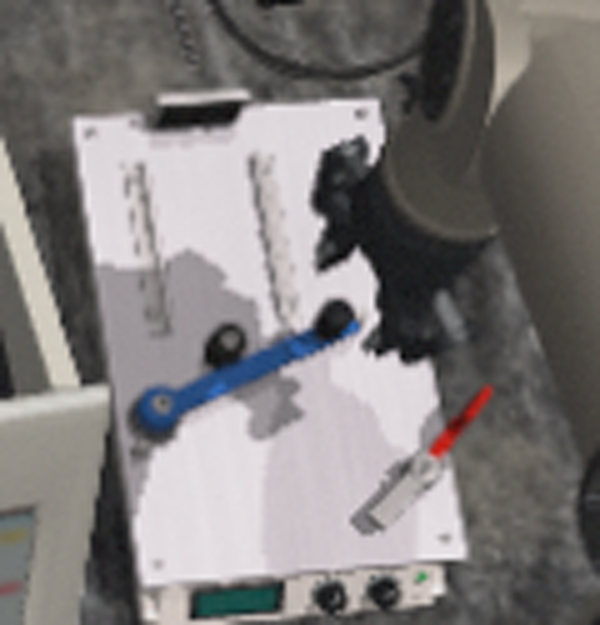

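Run:
```python
from ov import *
c=np.load('c.npy',allow_pickle=True).item()
for P in [(.527,-.35,.15),(.527,-.35,.17),(.527+.025*.965,-.35+.025*.26,.155),(.527-.025*.965,-.35-.025*.26,.155),(.5283,-.349,.121)]: print(P,(px(c,P)-[335,140]+.5)*5)
```

```text
(0.527, -0.35, 0.15) [353.6494 300.4442]
(0.527, -0.35, 0.17) [362.8013 288.8008]
(0.551125, -0.34349999999999997, 0.155) [335.4218 262.4781]
(0.5028750000000001, -0.3565, 0.155) [376.5702 333.0047]
(0.5283, -0.349, 0.121) [338.731  315.0697]
```

Request:
{"op": "step_arm", "data": {"increments": [[0.001,0.0005,-0.02,0,0,0,-0.2],[0.001,0.0005,-0.04,0,0,0,-0.2],[0.001,0.0005,-0.059,0,0,0,-0.2],[0.001,0.0005,-0.059,0,0,0,1],[0.001,0.0005,-0.059,0,0,0,1],[0.001,0.0005,-0.059,0,0,0,1],[0.001,0.0005,-0.059,0,0,0,1],[0.001,0.0005,-0.059,0,0,0,1]], "force": 30}}

```text
t: 5.48
eef_pos: [0.5294, -0.3501, 0.0937]
tool_rot: [0.001, 0.61, 0.792, 0.0]
contact_force: [2.3, 0.6, -0.9]
gripper_width: 0.22
```

```bash
python3 p.py k2.png 335 140 120 125 5
```

```text
[ 0.7557  0.5889 -0.3696  1.7492  0.2701  0.8508  0.5223] [ 0.5294 -0.3501  0.0937] [0.0014 0.6102 0.7923 0.0003] [ 2.8093  0.2812 -0.4369] 5.5333
```

View pics/k2.png

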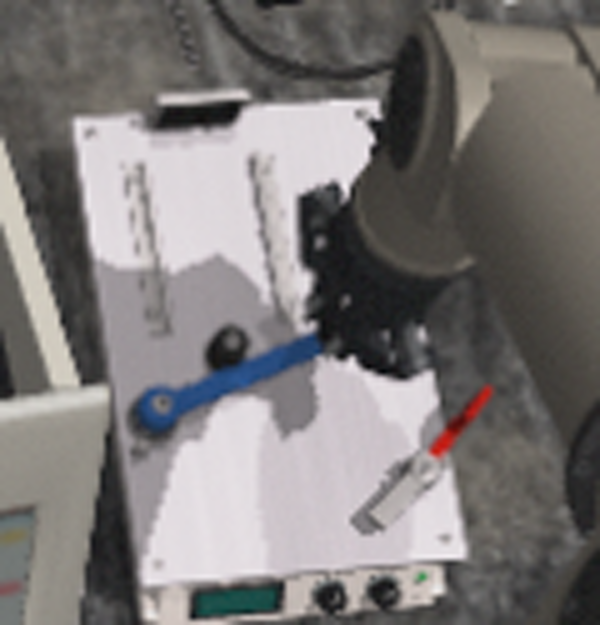

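```bash
python3 -c "
import numpy as np
t=-1.308
for a in [.1,.2,.3,.4,.5,.6,.7,.8,.9,.97,1.0,1.04]: print(a,np.round(.12*np.array([np.cos(t-a)-np.cos(t),np.sin(t-a)-np.sin(t)]),4),round(-np.degrees(a),1))"
```

```text
0.1 [-0.0117 -0.0025] -5.7
0.2 [-0.0236 -0.0039] -11.5
0.3 [-0.0356 -0.004 ] -17.2
0.4 [-0.0476 -0.003 ] -22.9
0.5 [-0.0594 -0.0008] -28.6
0.6 [-0.0709  0.0026] -34.4
0.7 [-0.082   0.0072] -40.1
0.8 [-0.0926  0.0128] -45.8
0.9 [-0.1026  0.0194] -51.6
0.97 [-0.1091  0.0247] -55.6
1.0 [-0.1118  0.027 ] -57.3
1.04 [-0.1153  0.0303] -59.6
```

Request:
{"op": "step_arm", "data": {"increments": [[-0.0117,-0.0025,0,0,0,-5.7,1],[-0.0236,-0.0039,0,0,0,-11.5,1],[-0.0356,-0.004,0,0,0,-17.2,1],[-0.0476,-0.003,0,0,0,-22.9,1],[-0.0594,-0.0008,0,0,0,-28.6,1],[-0.0709,0.0026,0,0,0,-34.4,1]]}}

```text
t: 6.03
eef_pos: [0.4603, -0.3458, 0.0937]
tool_rot: [0.002, 0.818, 0.575, 0.003]
contact_force: [9.9, 4.9, -3.3]
gripper_width: 0.218
```

```bash
python3 p.py k3.png 335 140 120 125 5
```

```text
[ 0.7206  0.4892 -0.2337  1.9064  0.1543  0.7603  0.0495] [ 0.4582 -0.345   0.0936] [0.0008 0.82   0.5724 0.002 ] [6.7799 5.6656 0.2662] 6.0833
```

View pics/k3.png

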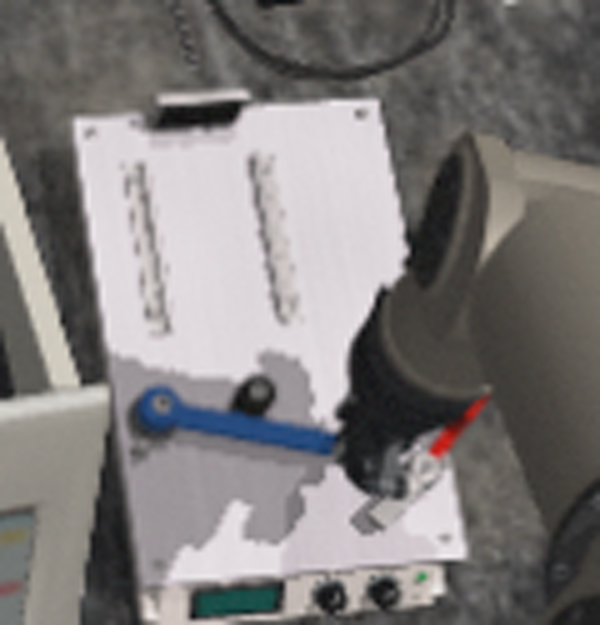

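Request:
{"op": "step_arm", "data": {"increments": [[-0.0111,0.0046,0,0,0,-5.7,1],[-0.0217,0.0102,0,0,0,-11.4,1],[-0.0317,0.0168,0,0,0,-17.2,1],[-0.0382,0.0221,0,0,0,-21.2,1],[-0.0444,0.0277,0,0,0,-25.2,1],[-0.0444,0.0277,0,0,0,-25.2,1]]}}

```text
t: 6.58
eef_pos: [0.4176, -0.3176, 0.0938]
tool_rot: [0.002, 0.923, 0.384, 0.004]
contact_force: [13.9, 2.5, -11.1]
gripper_width: 0.223
```

```bash
python3 p.py k4.png 335 140 120 125 5
```

```text
[ 0.6473  0.4152 -0.1393  2.028   0.0824  0.6952 -0.3222] [ 0.418  -0.3181  0.0938] [0.0023 0.9226 0.3856 0.0039] [13.6456  2.502  -9.5783] 6.6333
```

View pics/k4.png

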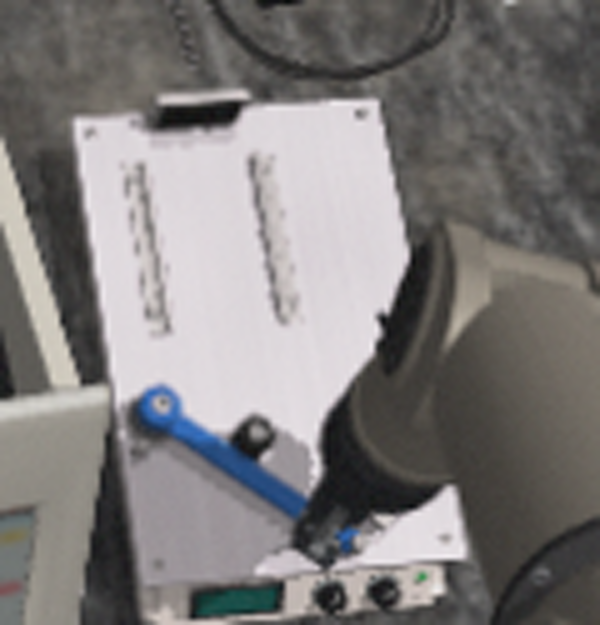

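Request:
{"op": "step_arm", "data": {"increments": [[-0.002,0.002,0,0,0,-1.5,1],[-0.002,0.002,0,0,0,-1.5,1]]}}

```text
t: 6.8
eef_pos: [0.4163, -0.3162, 0.0938]
tool_rot: [0.002, 0.928, 0.373, 0.004]
contact_force: [13.3, 2.8, -8.9]
gripper_width: 0.22
```

```bash
python3 p.py k5.png 335 140 120 125 5
```

```text
[ 0.642   0.4119 -0.134   2.0337  0.0786  0.6924 -0.3454] [ 0.4164 -0.3163  0.0938] [0.0023 0.9275 0.3739 0.0039] [14.4744  2.4269 -8.7464] 6.85
```

Request:
{"op": "step_arm", "data": {"increments": [[0,0,0,0,0,0,0.4],[0,0,0,0,0,0,0.2],[0,0,0,0,0,0,0.0],[0,0,0,0,0,0,-0.1],[0,0,0,0,0,0,-0.1]]}}

```text
t: 7.27
eef_pos: [0.4144, -0.3191, 0.0941]
tool_rot: [0.003, 0.928, 0.372, 0.003]
contact_force: [6.7, -3.3, -2.9]
gripper_width: 0.548
```

```bash
python3 p.py k6.png 335 140 120 125 5
```

```text
[ 0.6437  0.4114 -0.1305  2.0333  0.081   0.6937 -0.3454] [ 0.4144 -0.3191  0.0941] [0.003  0.928  0.3725 0.0026] [ 7.5023 -3.9046 -3.4026] 7.3167
```

View pics/k6.png

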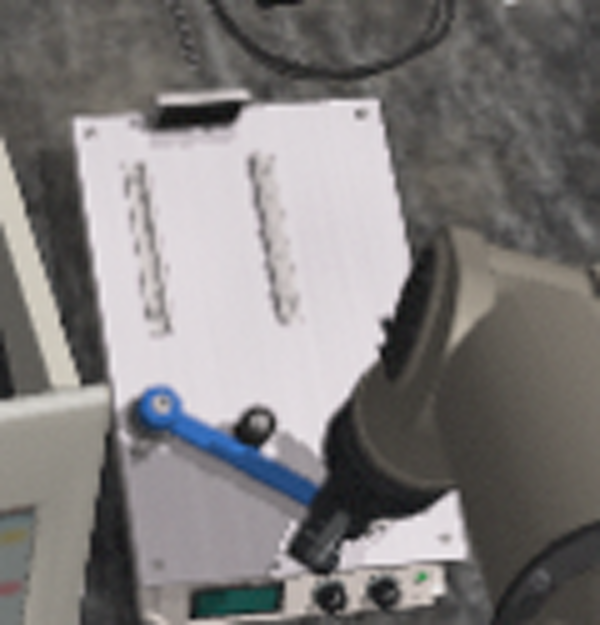

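```bash
cat > ang.py <<'E'
from ov import *
c=np.load('c.npy',allow_pickle=True).item()
f=lambda u,v,z=.079:atz(c,[(335+(u+.5)/5-.5)/560,(140+(v+.5)/5-.5)/420],z)
def ang(a,b):
    d=f(*b)-f(*a); return np.arctan2(d[1],d[0])
h=ang((157,407),(355,326))
import sys
for n,b in [('k3',(325,443)),('k4',(300,503)),('k6',(313,495))]: print(n,h-ang((157,407),b))
print(f(157,407))
E
python3 ang.py
python3 - <<'E'
import cv2
a=[cv2.imread('pics/%s.png'%k)[360:600,100:500] for k in('k5','k6')]
cv2.imwrite('pics/k56.png',cv2.resize(cv2.vconcat(a),None,fx=1.25,fy=1.25))
E
```

```text
k3 0.613642835307147
k4 1.0218736259034895
k6 0.9382228593596034
[ 0.5006 -0.2346  0.079 ]
```

View pics/k56.png

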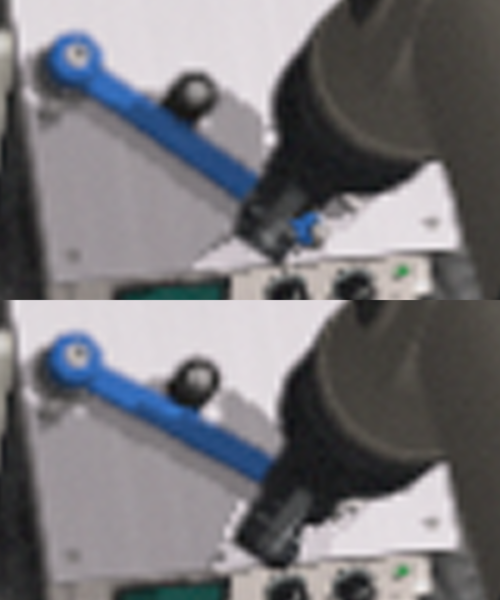

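Request:
{"op": "step_arm", "data": {"increments": [[-0.003,0.003,0.003,0,0,-2,-0.1],[-0.006,0.006,0.006,0,0,-4,-0.1],[-0.01,0.009,0.006,0,0,-6,-0.1],[-0.014,0.013,0.006,0,0,-8,-0.1],[-0.014,0.013,0.006,0,0,-8,-0.1]]}}

```text
t: 7.73
eef_pos: [0.4019, -0.3076, 0.1009]
tool_rot: [0.005, 0.952, 0.306, 0.004]
contact_force: [11.5, -6.5, -4.5]
gripper_width: 0.549
```

```bash
python3 p.py k7.png 335 140 120 125 5
```

```text
[ 0.6137  0.3743 -0.101   2.0726  0.0591  0.6844 -0.4736] [ 0.402  -0.3077  0.101 ] [0.0049 0.9519 0.3065 0.0042] [10.0821 -7.2843 -4.1439] 7.7833
```

View pics/k7.png

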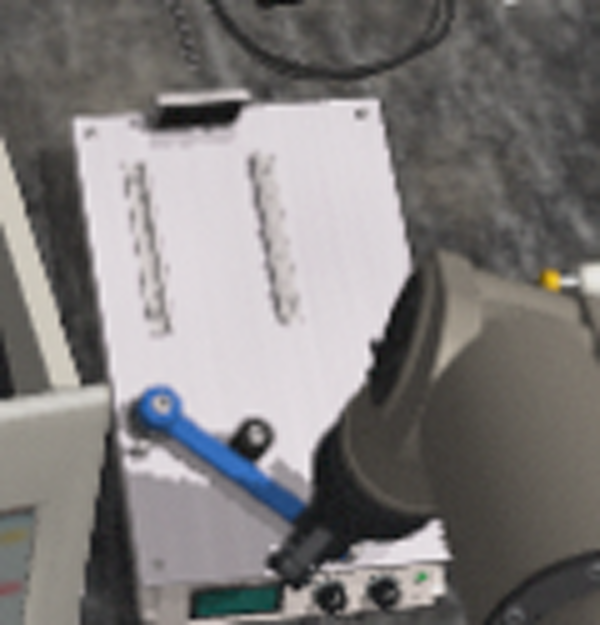

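Request:
{"op": "step_arm", "data": {"increments": [[-0.003,0.003,0,0,0,-1,-0.1],[-0.003,0.003,0,0,0,-1,-0.1]]}}

```text
t: 7.95
eef_pos: [0.4018, -0.3072, 0.1016]
tool_rot: [0.008, 0.955, 0.298, 0.007]
contact_force: [17.1, -15.0, -11.6]
gripper_width: 0.55
```

Request:
{"op": "step_arm", "data": {"increments": [[0.004,-0.004,0,0,0,0,-0.1],[0.008,-0.008,0,0,0,0,-0.1],[0.012,-0.012,0,0,0,0,-0.1],[0.012,-0.012,0,0,0,0,-0.1]]}}

```text
t: 8.28
eef_pos: [0.4112, -0.3168, 0.1012]
tool_rot: [0.004, 0.954, 0.298, 0.004]
contact_force: [6.6, -4.7, 2.3]
gripper_width: 0.552
```

```bash
python3 p.py k8.png 335 140 120 125 5
```

```text
[ 0.6142  0.3913 -0.095   2.0437  0.0566  0.6977 -0.4816] [ 0.4108 -0.3165  0.1011] [0.0042 0.9545 0.2983 0.0038] [ 7.6343 -4.5244  1.9888] 8.3333
```

View pics/k8.png

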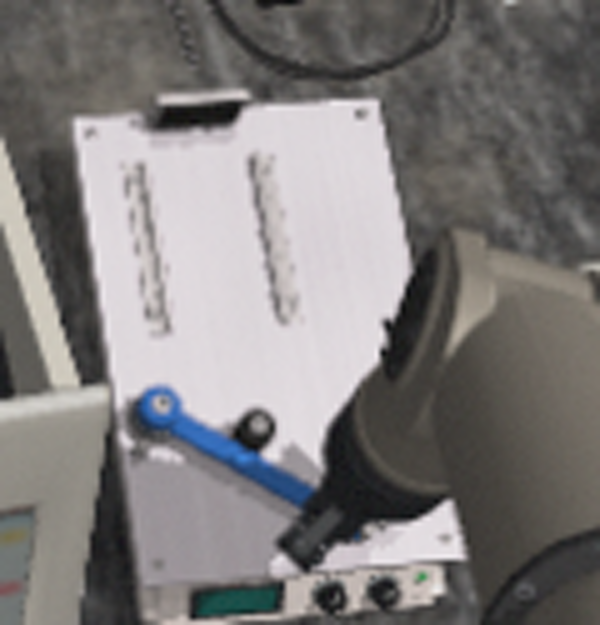

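Request:
{"op": "step_arm", "data": {"increments": [[0.002,-0.002,0,0,0,0,-0.1],[0.003,-0.004,0,0,0,0,-0.1],[0.003,-0.004,0,0,0,0,-0.1]]}}

```text
t: 8.58
eef_pos: [0.4127, -0.3198, 0.1007]
tool_rot: [0.003, 0.954, 0.298, 0.003]
contact_force: [5.8, -3.2, 1.7]
gripper_width: 0.548
```

```bash
python3 p.py k9.png 335 140 120 125 5
```

```text
[ 0.6168  0.3975 -0.094   2.0344  0.0564  0.7029 -0.4778] [ 0.4127 -0.3199  0.1008] [0.0034 0.9545 0.2983 0.003 ] [ 6.2821 -2.2641  1.1844] 8.6333
```

Request:
{"op": "step_arm", "data": {"increments": [[0.001,-0.002,0,0,0,0,-0.1],[0.002,-0.003,0,0,0,0,-0.1],[0.002,-0.003,0,0,0,0,-0.1]]}}

```text
t: 8.88
eef_pos: [0.4111, -0.3212, 0.0989]
tool_rot: [0.0, 0.955, 0.298, 0.0]
contact_force: [1.6, -1.8, 0.9]
gripper_width: 0.548
```

```bash
python3 p.py k10.png 335 140 120 125 5
```

```text
[ 0.619   0.4033 -0.0927  2.0309  0.0565  0.7085 -0.4746] [ 0.4111 -0.3211  0.0988] [0.0006 0.9546 0.298  0.0003] [ 1.3451 -2.0613  1.7459] 8.9333
```

View pics/k10.png

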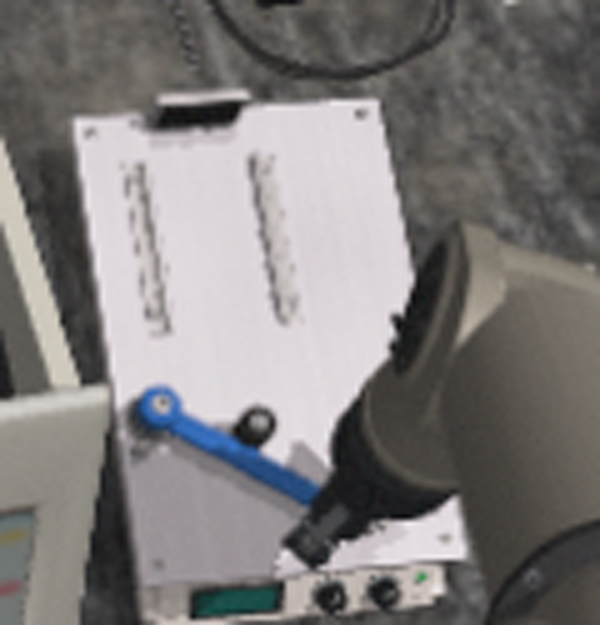

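Request:
{"op": "step_arm", "data": {"increments": [[0.002,-0.002,0.0,0,0,0,-0.1],[0.004,-0.004,0.0,0,0,0,-0.1],[0.004,-0.004,0.01,0,0,0,-0.1],[0.004,-0.004,0.03,0,0,0,-0.1],[0.004,-0.004,0.06,0,0,0,-0.1],[0.004,-0.004,0.1,0,0,0,-0.4],[0.004,-0.004,0.1,0,0,0,-1]]}}

```text
t: 9.52
eef_pos: [0.4182, -0.3266, 0.2056]
tool_rot: [0.004, 0.955, 0.298, 0.003]
contact_force: [1.4, -0.4, 0.1]
gripper_width: 0.815
```

```bash
python3 p.py k11.png 335 140 120 125 5
```

```text
[ 0.6272  0.2695 -0.0972  1.9336  0.0325  0.9321 -0.4509] [ 0.4171 -0.3258  0.2028] [0.003  0.9545 0.2982 0.0025] [-0.7288 -1.1787 -0.5009] 9.5667
```

View pics/k11.png

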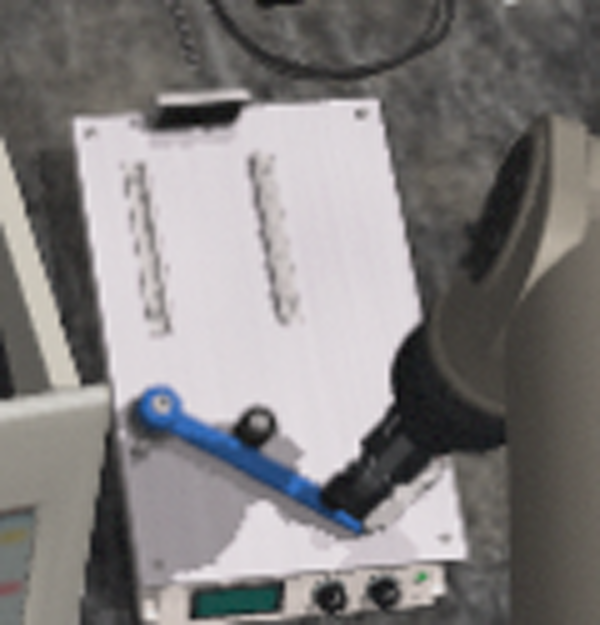

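Run:
```python
from ov import *
c=np.load('c.npy',allow_pickle=True).item()
for u,v in [(283,345),(495,308)]: print(atz(c,[u/784,v/588],.27))
for u,v in [(310,425),(490,395)]: print(atz(c,[u/784,v/588],0))
for u,v in [(275,160),(492,130)]: print(atz(c,[u/784,v/588],.5))
```

```text
[0.4517 0.2565 0.27  ]
[ 0.4561 -0.1514  0.27  ]
[0.3348 0.2522 0.    ]
[ 0.3326 -0.1583  0.    ]
[0.7042 0.2057 0.5   ]
[ 0.7019 -0.1643  0.5   ]
```

Request:
{"op": "step_arm", "data": {"increments": [[0,0,0.04,0,0,0,-1],[0,0,0.08,0,0,0,-1],[0,0.01,0.12,0,0,0,-1],[0.003,0.04,0.15,0,0,0,-1],[0.007,0.07,0.175,0,0,0,-1],[0.01,0.11,0.18,0,0,0,-1],[0.013,0.15,0.18,0,0,0,-1],[0.017,0.19,0.18,0,0,-1,-1],[0.02,0.23,0.18,0,0,-2,-1],[0.024,0.27,0.18,0,0,-3,-1]]}}

```text
t: 10.4
eef_pos: [0.4378, -0.0526, 0.378]
tool_rot: [-0.0, 0.962, 0.273, -0.001]
contact_force: [1.3, 0.6, -0.5]
gripper_width: 1.0
```

Request:
{"op": "step_arm", "data": {"increments": [[0.004,0.04,0,0,0,-1,-1],[0.008,0.08,0,0,0,-2,-1],[0.012,0.12,0,0,0,-3,-1],[0.016,0.16,0,0,0,-3,-1],[0.02,0.2,0,0,0,-3,-1],[0.024,0.24,0,0,0,-3,-1],[0.028,0.28,0,0,0,-3,-1],[0.033,0.32,0,0,0,-3,-1],[0.04,0.36,0,0,0,-3,-1],[0.043,0.385,0,0,0,-3,-1]]}}

```text
t: 11.23
eef_pos: [0.4808, 0.3342, 0.3773]
tool_rot: [-0.001, 0.968, 0.249, -0.001]
contact_force: [-0.1, 0.2, -0.8]
gripper_width: 1.001
```

```bash
python3 p.py k12.png 0 0 560 420 1
```

```text
[-0.1877  0.3012 -0.6788  1.5389  0.1864  1.3685 -1.9441] [0.4798 0.3381 0.377 ] [-0.0021  0.9678  0.2516 -0.0012] [0.469  3.1701 0.2047] 11.2833
```

View pics/k12.png

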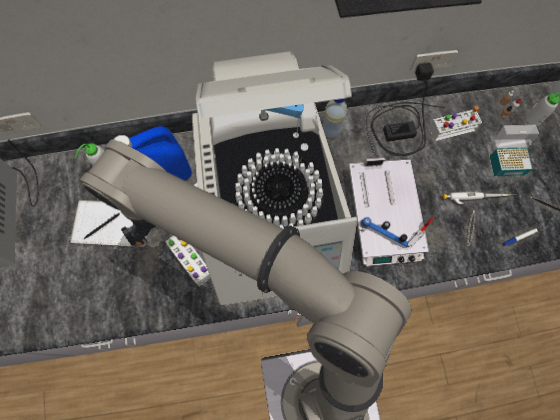

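```bash
cat > fk.py <<'E'
import numpy as np, itertools
from scipy.spatial.transform import Rotation as R
from scipy.optimize import least_squares
D=[([ 1.1239,0.4778,0.0223,1.5565,-0.0115,1.1093,-0.0831],[0.2241,-0.6361,0.2303],[-0.0009,0.9857,0.1686,-0.0002]),
([0.98344957,0.39276986,-0.1300715,1.68416423,0.05677087,1.06790989,0.09788232],[0.34318683,-0.51748077,0.23148258],[0,.915,.404,0]),
([ 0.7735,0.5209,-0.3892,1.7133,0.233,0.9549,0.5526],[ 0.5268,-0.3501,0.1505],[-0.0008,0.6105,0.792,-0.]),
([ 0.7206,0.4892,-0.2337,1.9064,0.1543,0.7603,0.0495],[ 0.4582,-0.345,0.0936],[0.0008,0.82,0.5724,0.002 ]),
([ 0.6272,0.2695,-0.0972,1.9336,0.0325,0.9321,-0.4509],[ 0.4171,-0.3258,0.2028],[0.003,0.9545,0.2982,0.0025]),
([-0.1877,0.3012,-0.6788,1.5389,0.1864,1.3685,-1.9441],[0.4798,0.3381,0.377 ],[-0.0021,0.9678,0.2516,-0.0012])]
def fk(p,s,q,full=False):
    d1,a,b,t,o1,o7,x1,e=p[:8]
    r=R.from_euler('z',s[0]*q[0]+o1); P=np.array([0,0,d1])+r.apply([x1,0,0])
    r=r*R.from_euler('y',q[1])*R.from_euler('z',s[1]*q[2]); E=P=P+r.apply([e,0,a])
    r=r*R.from_euler('y',q[3])*R.from_euler('z',s[2]*q[4]); W=P=P+r.apply([-e,0,b])
    r=r*R.from_euler('y',q[5])*R.from_euler('z',s[3]*q[6]+o7); P=P+r.apply([0,0,t])
    return (P,r,E,W)
def fit():
    best=None
    for s in itertools.product([1,-1],repeat=4):
      for o1 in (0,-1.57,1.57,3.14):
       for o7 in (0,1.57,-1.57,3.14):
        def res(p):
            out=[]
            for q,x,w in D:
                P,r,_,_=fk(p,s,q); out+=list(P-x)+list(.3*(r.inv()*R.from_quat(w,scalar_first=True)).as_rotvec())
            return np.array(out)
        L=least_squares(res,[.36,.45,.45,.3,o1,o7,0,0],max_nfev=60)
        if best is None or L.cost<best[0]: best=(L.cost,L.x,s)
    return best
if __name__=='__main__':
    b=fit(); print(b); np.save('fk.npy',np.array(b,dtype=object),allow_pickle=True)
    for q,x,w in D: P,r,E,W=fk(b[1],b[2],q); print(np.round([P-x,E,W],3).tolist())
E
python3 fk.py
```

```text
(np.float64(0.00012305872825056158), array([ 0.51809025,  0.55006656,  0.46666039,  0.57209808, -0.10038677,
        1.47059815, -0.0019881 ,  0.00149677]), (-1, -1, -1, -1))
[[-0.007, 0.003, -0.004], [0.086, -0.237, 1.006], [0.218, -0.634, 0.799]]
[[-0.002, 0.002, -0.001], [0.098, -0.185, 1.026], [0.341, -0.515, 0.802]]
[[0.0, -0.005, 0.003], [0.176, -0.209, 0.995], [0.528, -0.356, 0.726]]
[[0.004, 0.002, 0.001], [0.176, -0.188, 1.003], [0.46, -0.343, 0.667]]
[[0.004, 0.008, -0.001], [0.109, -0.097, 1.048], [0.418, -0.315, 0.774]]
[[0.005, 0.002, 0.002], [0.162, 0.015, 1.043], [0.486, 0.338, 0.951]]
```

Request:
{"op": "step_arm", "data": {"increments": [[0.004,-0.006,-0.04,0,0,-0.4,-1],[0.004,-0.006,-0.08,0,0,-0.4,-1],[0.004,-0.006,-0.12,0,0,-0.4,-1],[0.004,-0.006,-0.16,0,0,-0.4,-1],[0.004,-0.006,-0.2,0,0,-0.4,-1],[0.004,-0.006,-0.23,0,0,-0.4,-1],[0.004,-0.006,-0.24,0,0,-0.4,-1]]}}

```text
t: 11.87
eef_pos: [0.4829, 0.3216, 0.1329]
tool_rot: [0.002, 0.97, 0.245, -0.004]
contact_force: [-0.5, 0.2, -0.2]
gripper_width: 0.999
```

```bash
python3 p.py k13.png 120 170 160 120 5
```

```text
[-0.2345  0.509  -0.6028  1.8355  0.3542  0.9154 -2.0762] [0.4833 0.322  0.1335] [ 0.0016  0.9696  0.2447 -0.0041] [ 0.0817 -1.194  -0.6107] 11.9167
```

View pics/k13.png

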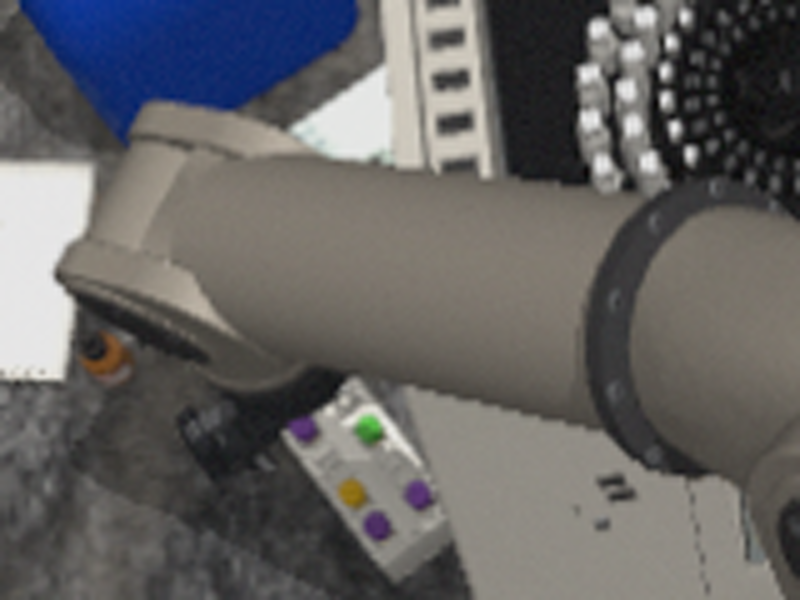

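Request:
{"op": "step_arm", "data": {"increments": [[0.002,0.007,0,0,0,0,-1],[0.002,0.007,0,0,0,0,-1],[0.002,0.007,-0.015,0,0,0,-1],[0.002,0.007,-0.03,0,0,0,-1],[0.002,0.007,-0.03,0,0,0,-1],[0.002,0.007,-0.03,0,0,0,-1]]}}

```text
t: 12.42
eef_pos: [0.4886, 0.3323, 0.1099]
tool_rot: [-0.0, 0.97, 0.245, 0.001]
contact_force: [-0.0, 0.3, 1.1]
gripper_width: 1.002
```

```bash
python3 p.py k14.png 120 170 160 120 5
```

```text
[-0.2603  0.5472 -0.5858  1.8358  0.3861  0.871  -2.1076] [0.4888 0.3326 0.1103] [-0.0006  0.9696  0.2446  0.0013] [ 0.1024 -0.521  -0.7233] 12.4667
```

Request:
{"op": "step_arm", "data": {"increments": [[-0.003,-0.0025,-0.02,0,0,0,-1],[-0.003,-0.0025,-0.045,0,0,0,-1],[-0.003,-0.0025,-0.065,0,0,0,-1],[-0.003,-0.0025,-0.08,0,0,0,-1],[-0.003,-0.0025,-0.084,0,0,0,-1],[-0.003,-0.0025,-0.084,0,0,0,-1],[-0.003,-0.0025,-0.084,0,0,0,-1]]}}

```text
t: 13.05
eef_pos: [0.4858, 0.3299, 0.0258]
tool_rot: [-0.0, 0.97, 0.245, 0.001]
contact_force: [1.1, -0.1, 0.3]
gripper_width: 0.998
```

```bash
python3 p.py k15.png 120 170 160 120 5
```

```text
[-0.3101  0.6563 -0.521   1.8858  0.4777  0.7223 -2.1832] [0.4859 0.33   0.026 ] [-0.0005  0.9696  0.2445  0.0013] [0.7859 0.1887 0.4662] 13.1
```

View pics/k15.png

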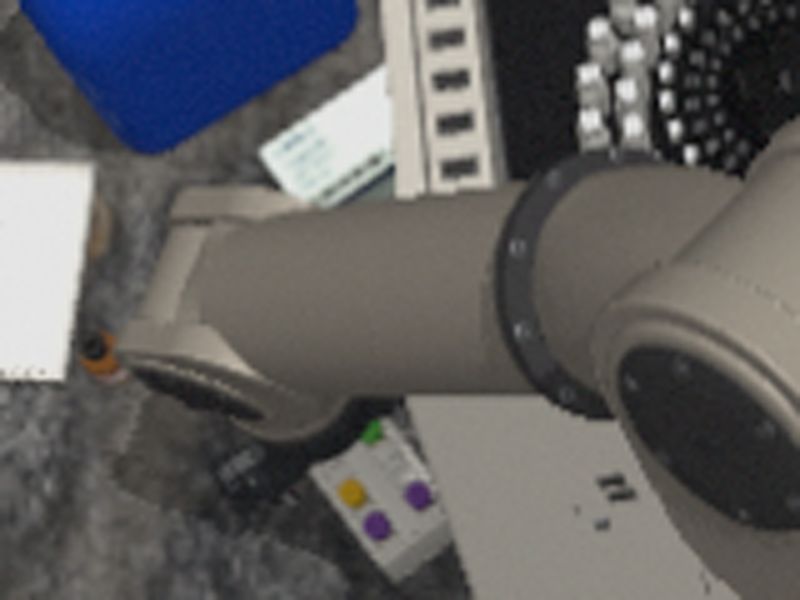

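No contact, rack undisturbed. Grip.

Request:
{"op": "step_arm", "data": {"increments": [[0,0,0,0,0,0,0.2],[0,0,0,0,0,0,0.6],[0,0,0,0,0,0,1],[0,0,0,0,0,0,1],[0,0,0,0,0,0,1],[0,0,0,0,0,0,1]], "force": 45}}

```text
t: 13.6
eef_pos: [0.4856, 0.3294, 0.0256]
tool_rot: [-0.0, 0.97, 0.245, 0.001]
contact_force: [-0.9, -0.7, 5.5]
gripper_width: 0.671
```

Request:
{"op": "step_arm", "data": {"increments": [[0,0,0.01,0,0,0,1],[0,0,0.025,0,0,0,1],[0,0,0.04,0,0,0,1],[0,0,0.06,0,0,0,1],[0,0,0.08,0,0,0,1],[0,0,0.08,0,0,0,1]]}}

```text
t: 14.1
eef_pos: [0.4865, 0.3307, 0.1085]
tool_rot: [-0.001, 0.97, 0.245, 0.003]
contact_force: [0.5, 0.6, -0.6]
gripper_width: 0.672
```

```bash
python3 p.py k16.png 120 170 160 120 5
```

```text
[-0.2582  0.5464 -0.5861  1.8483  0.3903  0.8589 -2.1124] [0.486  0.33   0.1066] [-0.0007  0.9697  0.2445  0.002 ] [-0.2209  0.2233 -1.813 ] 14.15
```

View pics/k16.png

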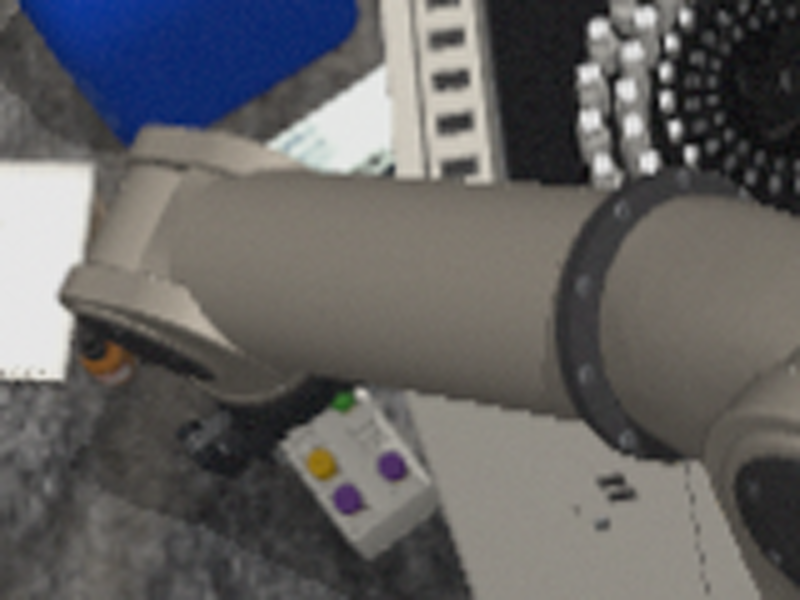

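Request:
{"op": "step_arm", "data": {"increments": [[0,0,0.03,0,0,0,1],[0,0,0.065,0,0,0,1],[0,0,0.1,0,0,0,1],[0,0,0.135,0,0,0,1],[0,0,0.17,0,0,0,1],[0,0,0.205,0,0,0,1],[0,-0.01,0.24,0,0,0,1],[0,-0.03,0.27,0,0,0,1],[0,-0.06,0.29,0,0,0,1],[0,-0.095,0.295,0,0,0,1]]}}

```text
t: 14.98
eef_pos: [0.485, 0.2355, 0.4022]
tool_rot: [-0.001, 0.969, 0.246, 0.002]
contact_force: [1.9, -0.4, -1.9]
gripper_width: 0.669
```

Request:
{"op": "step_arm", "data": {"increments": [[0,-0.035,0,0,0,-3,1],[0,-0.07,0,0,0,-6,1],[0,-0.105,0,0,0,-9,1],[0,-0.14,0,0,0,-12,1],[0,-0.175,0,0,0,-15,1],[0.005,-0.21,0,0,0,-18,1],[0.01,-0.245,0,0,0,-21,1],[0.02,-0.28,0,0,0,-24,1],[0.03,-0.315,0,0,0,-27,1],[0.04,-0.35,0,0,0,-30,1]]}}

```text
t: 15.82
eef_pos: [0.5243, -0.1179, 0.398]
tool_rot: [0.0, 1.0, -0.016, -0.001]
contact_force: [1.0, 0.4, -2.1]
gripper_width: 0.668
```

Request:
{"op": "step_arm", "data": {"increments": [[0.01,-0.035,0,0,0,-1,1],[0.02,-0.07,0,0,0,-2,1],[0.03,-0.105,0,0,0,-3,1],[0.04,-0.14,0,0,0,-4,1],[0.05,-0.165,0,0,0,-4,1],[0.057,-0.175,0,0,0,-4,1],[0.06,-0.178,0,0,0,-4,1],[0.06,-0.178,0,0,0,-4,1]]}}

```text
t: 16.48
eef_pos: [0.5848, -0.2942, 0.3973]
tool_rot: [-0.001, 0.999, -0.05, -0.001]
contact_force: [-0.3, -0.2, -2.1]
gripper_width: 0.667
```

```bash
python3 p.py k17.png 0 0 560 420 1
```

```text
[ 0.529   0.3597 -0.226   1.3617  0.0788  1.4314 -1.3633] [ 0.5848 -0.2929  0.398 ] [-0.0007  0.9988 -0.0492 -0.001 ] [ 0.6564  0.2505 -1.5818] 16.5333
```

View pics/k17.png

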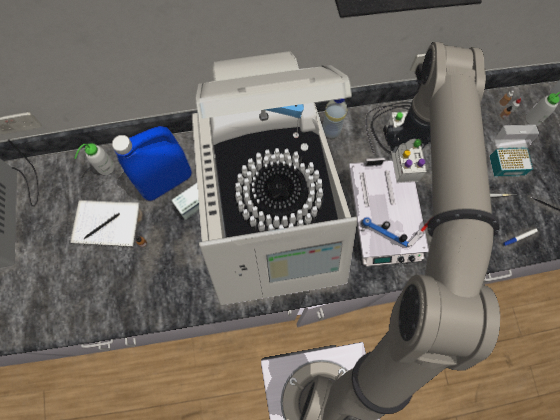

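```bash
cat > o3.py <<'E'
from ov import *
import sys
c=np.load('c.npy',allow_pickle=True).item()
x,y,w=[float(a) for a in sys.argv[1:4]]
n=T(x,y,w);G=(0,255,0);Y=(0,255,255)
P=[(rect(n,-.056,.064,-.0355,.0355,.064),G,True),(rect(n,-.056,.064,-.0355,.0355,.055),Y,True),
([n((.084,-.027,.097)),n((.084,.027,.097)),n((.084,.027,.055)),n((.084,-.027,.055))],(0,0,255),True)]
overlay(c,P if len(sys.argv)>4 else [],350,155,52,58,10,'rail%d.png'%(len(sys.argv)>4))
E
python3 o3.py .604 -.300 -.098; python3 o3.py .604 -.300 -.098 1; python3 -c "
import cv2
a=[cv2.imread('pics/rail%d.png'%i) for i in (0,1)]
cv2.imwrite('pics/rail.png',cv2.resize(cv2.hconcat(a),None,fx=.76,fy=.76,interpolation=cv2.INTER_AREA))"
```

```text
(no output)
```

View pics/rail.png

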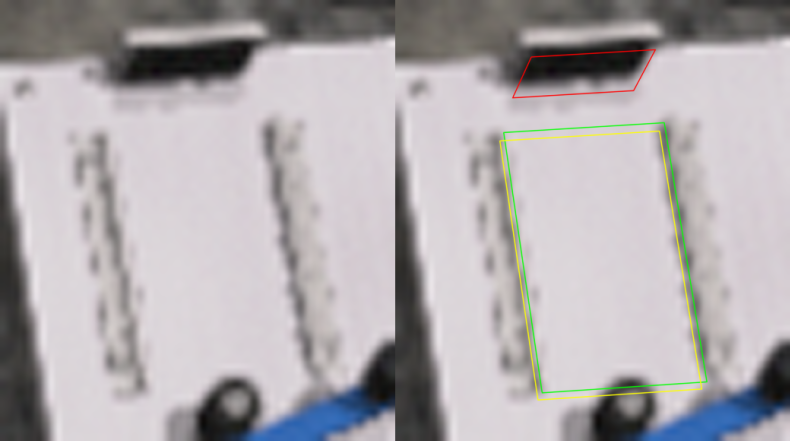

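Request:
{"op": "step_arm", "data": {"increments": [[0.004,-0.005,-0.035,0,0,0,1],[0.004,-0.005,-0.07,0,0,0,1],[0.004,-0.005,-0.105,0,0,0,1],[0.004,-0.005,-0.14,0,0,0,1],[0.004,-0.005,-0.175,0,0,0,1],[0.004,-0.005,-0.21,0,0,0,1],[0.004,-0.005,-0.24,0,0,0,1],[0.004,-0.005,-0.26,0,0,0,1],[0.004,-0.005,-0.26,0,0,0,1],[0.004,-0.005,-0.26,0,0,0,1]]}}

```text
t: 17.37
eef_pos: [0.5885, -0.2972, 0.1391]
tool_rot: [-0.001, 0.999, -0.049, -0.001]
contact_force: [0.0, 0.4, -0.7]
gripper_width: 0.669
```

```bash
python3 p.py k18.png 335 140 120 125 5
```

```text
[ 0.5282  0.552  -0.2165  1.6606  0.1391  0.9427 -1.4076] [ 0.5897 -0.298   0.1407] [-0.      0.9988 -0.0489  0.0007] [ 0.4235  0.3214 -2.3193] 17.4167
```

View pics/k18.png

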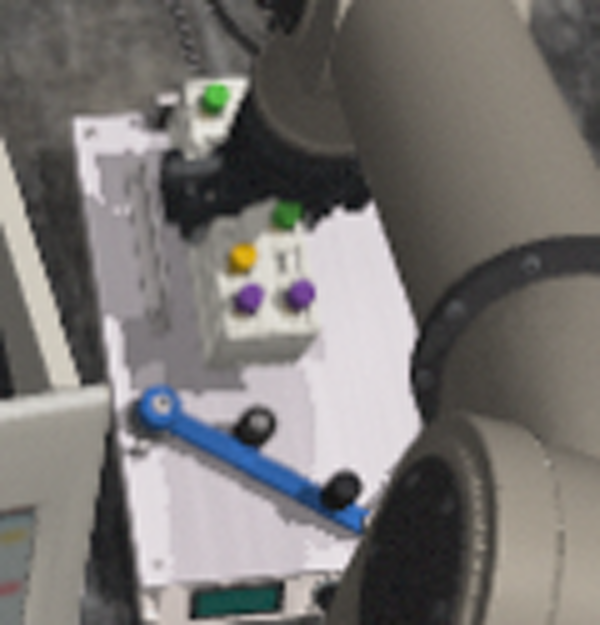

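Request:
{"op": "step_arm", "data": {"increments": [[0,-0.0005,-0.02,0,0,0,1],[0,-0.0005,-0.04,0,0,0,1],[0,-0.0005,-0.046,0,0,0,1],[0,-0.0005,-0.046,0,0,0,1],[0,-0.0005,-0.046,0,0,0,1]]}}

```text
t: 17.83
eef_pos: [0.5899, -0.2996, 0.0951]
tool_rot: [0.0, 0.999, -0.05, 0.001]
contact_force: [0.0, 0.0, -1.9]
gripper_width: 0.671
```

```bash
cat > o4.py <<'E'
from ov import *
c=cam('top');o=bot.get_obs(); e=o['eef_pos'];print(e,o['tool_rot'],o['contact_force'])
r=T(e[0],e[1],-.098);u=e[2]-.0256
n=T(.606,-.2995,-.098)
overlay(c,[(rect(r,-.084,.084,-.029,.029,u+.062),(0,0,255),True),(rect(r,-.084,.084,-.029,.029,u),(0,255,255),True),(rect(n,-.056,.064,-.0355,.0355,.064),(0,255,0),True)],345,145,80,75,10,'pl.png')
E
python3 o4.py
```

```text
[ 0.5902 -0.2998  0.0954] [ 0.0005  0.9988 -0.0496  0.0015] [ 0.0401 -0.0216 -2.5568]
```

View pics/pl.png

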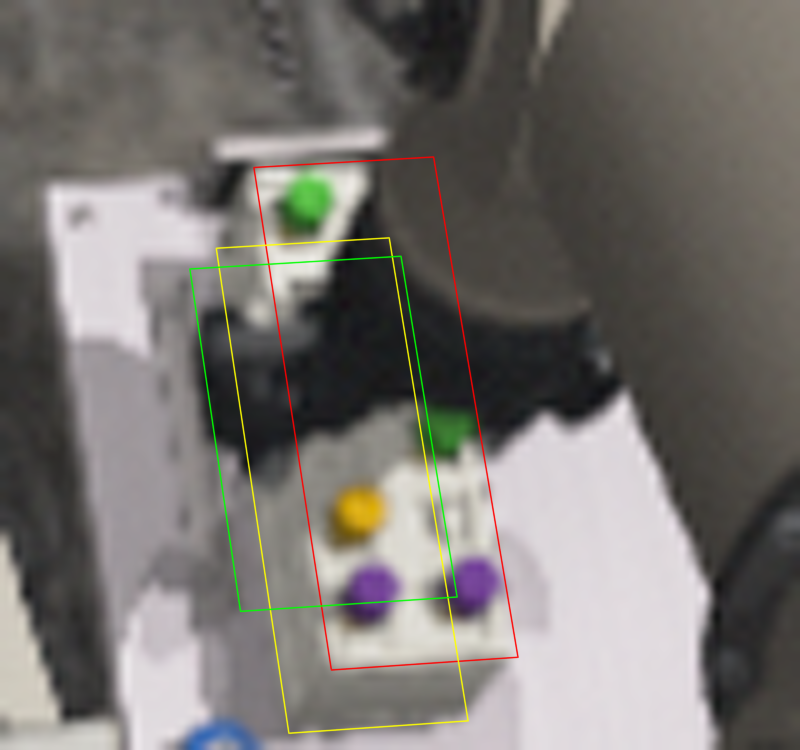

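Request:
{"op": "step_arm", "data": {"increments": [[-0.001,0.0005,-0.006,0,0,0,1],[-0.001,0.0005,-0.01,0,0,0,1],[-0.001,0.0005,-0.013,0,0,0,1],[-0.001,0.0005,-0.013,0,0,0,1],[-0.001,0.0005,-0.013,0,0,0,1]]}}

```text
t: 18.3
eef_pos: [0.588, -0.2991, 0.0806]
tool_rot: [0.0, 0.999, -0.05, 0.0]
contact_force: [-1.2, 0.3, 1.3]
gripper_width: 0.669
```

Request:
{"op": "step_arm", "data": {"increments": [[0,0,0,0,0,0,-0.4],[0,0,0,0,0,0,-0.6],[0,0,0,0,0,0,-0.9],[0,0,0,0,0,0,-1],[0,0,0,0,0,0,-1],[0,0,0.02,0,0,0,-1],[0,0,0.05,0,0,0,-1],[0,0,0.09,0,0,0,-1],[0,0,0.12,0,0,0,-1],[0,0,0.15,0,0,0,-1]]}}

```text
t: 19.13
eef_pos: [0.5881, -0.299, 0.2324]
tool_rot: [0.0, 0.999, -0.05, 0.001]
contact_force: [0.2, -0.6, -0.3]
gripper_width: 1.002
```

Request:
{"op": "step_arm", "data": {"increments": [[-0.02,-0.03,0.01,0,0,0,-0.5],[-0.04,-0.06,0.01,0,0,0,0],[-0.06,-0.09,0.01,0,0,0,0.5],[-0.09,-0.12,0.01,0,0,0,1],[-0.12,-0.15,0.01,0,0,0,1],[-0.14,-0.18,0.01,0,0,0,1],[-0.16,-0.21,0.01,0,0,0,1]]}}

```text
t: 19.72
eef_pos: [0.4257, -0.5107, 0.2406]
tool_rot: [0.0, 0.999, -0.05, -0.0]
contact_force: [0.5, -0.3, -0.8]
gripper_width: 0.007
```

```bash
python3 p.py q1.png 335 140 120 125 6
```

```text
[ 0.8985  0.4609 -0.146   1.5591  0.0792  1.1264 -0.9477] [ 0.4189 -0.5188  0.2403] [ 0.0028  0.9985 -0.0551 -0.002 ] [-5.2586 -5.8438  1.3038] 19.7667
```

View pics/q1.png

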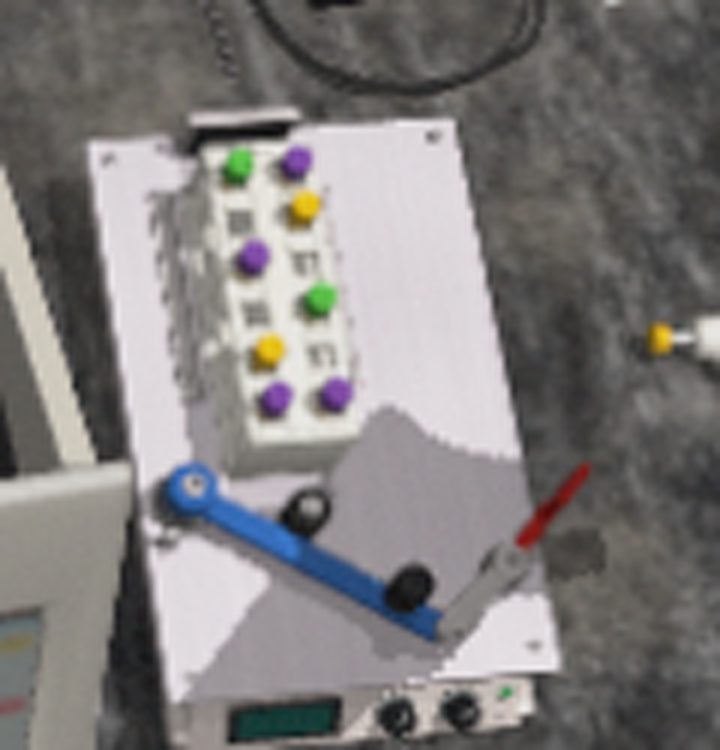

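Run:
```python
from ov import *
c=cam('top'); o=bot.get_obs(); print(o['eef_pos'],o['t'],o['contact_force'])
a=c['color'].astype(int); m=(a[:,:,0]>120)&(a[:,:,1]<80)&(a[:,:,2]<80); m[:,:400]=0
m=m.astype(np.uint8); n,l,s,ce=cv2.connectedComponentsWithStats(m); print(s[1:],ce[1:])
i=1+np.argmax(s[1:,4]); ys,xs=np.where(l==i); p=np.array([xs.mean(),ys.mean()]); print(p,xs.min(),xs.max(),ys.min(),ys.max())
print('mid',atz(c,(p+0)/[560,420],.088))
for k in range(2): 
  for r in bot.place_of('trigger_pad','top')[:2]: print(atz(c,r['location'],.095),r['conf'])
  c=cam('top')
# model overlay
best=None
from itertools import product
def mask(x,y,w):
    g=T(x,y,w); P=[g((sx*.014,sy*.003,z)) for sx in(-1,1) for sy in(-1,1) for z in(.069,.107)]
    q=np.array([px(c,p) for p in P])*8; h=cv2.convexHull(np.round(q-[3200,1600]).astype(np.int32)); M=np.zeros((480,480),np.uint8); cv2.fillConvexPoly(M,h,1); return M
big=cv2.resize(c['color'][200:260,400:460].astype(np.float32),(480,480),interpolation=cv2.INTER_CUBIC); B=((big[:,:,0]>110)&(big[:,:,0]>big[:,:,1]*1.7)).astype(np.uint8)
for x,y,w in product(np.arange(.44,.475,.002),np.arange(-.435,-.40,.002),np.arange(-1.3,-.5,.1)):
    M=mask(x,y,w); iou=(M&B).sum()/(M|B).sum()
    if best is None or iou>best[0]: best=(iou,x,y,w)
print(best)
x,y,w=best[1:]; g=T(x,y,w)
overlay(c,[(rect(g,-.014,.014,-.003,.003,.107),(0,255,0),True),(rect(g,-.014,.014,-.003,.003,.069),(255,255,0),True)],400,200,50,50,12,'tr.png')
```

```text
[ 0.421  -0.5162  0.2402] 19.8167 [ 0.3182 -0.4259 -0.5413]
[[520  98   1   1   1]
 [518 100   2   2   3]
 [474 108   1   1   1]
 [472 116   3   3   9]
 [445 122   4   4  13]
 [431 218   2   2   2]
 [429 222   1   1   1]
 [421 227   4   5  11]] [[520.      98.    ]
 [518.3333 100.6667]
 [474.     108.    ]
 [473.     117.    ]
 [446.3846 123.3846]
 [431.5    218.5   ]
 [429.     222.    ]
 [422.3636 229.    ]]
[446.3846 123.3846] 445 448 122 125
mid [ 0.7921 -0.5893  0.088 ]
[ 0.4641 -0.4275  0.095 ] 0.47
[ 0.4666 -0.4296  0.095 ] 0.59
[ 0.5904 -0.2874  0.095 ] 0.29
(np.float64(0.3875794986906098), np.float64(0.45), np.float64(-0.415), np.float64(-0.8999999999999997))
```

View pics/tr.png

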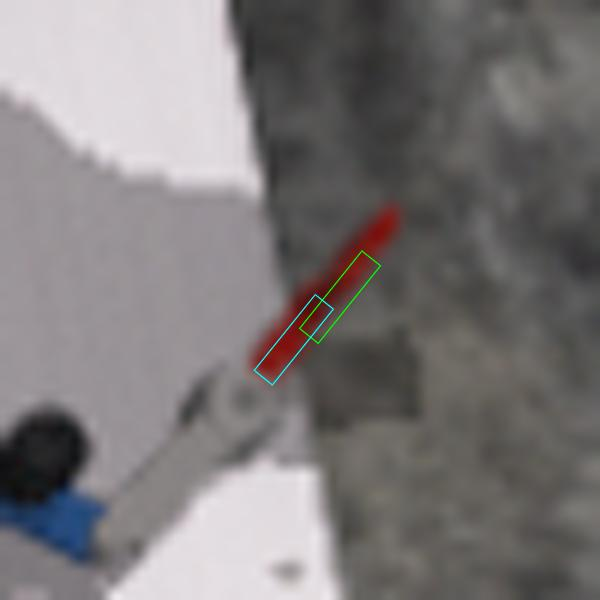

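```bash
cat > o5.py <<'E'
from ov import *
import sys
c=cam('top')
f=lambda u,v,z:atz(c,[(400+(u+.5)/12-.5)/560,(200+(v+.5)/12-.5)/420],z)
print(f(245,400,.08),f(395,210,.107),f(380,245,.107),f(265,365,.08))
x,y,w=[float(a) for a in sys.argv[1:4]]; g=T(x,y,w)
overlay(c,[(rect(g,-.014,.014,-.003,.003,.107),(0,255,0),True),(rect(g,-.014,.014,-.003,.003,.069),(255,255,0),True),([g((-.045,0,.08)),g((-.014,0,.08))],(255,0,255),False)],400,200,50,50,12,'tr.png')
print(bot.get_obs()['eef_pos'])
E
python3 o5.py .460 -.424 -.92
```

```text
[ 0.4336 -0.3934  0.08  ] [ 0.4702 -0.436   0.107 ] [ 0.4616 -0.4294  0.107 ] [ 0.4419 -0.4012  0.08  ]
[ 0.4294 -0.5074  0.2403]
```

View pics/tr.png

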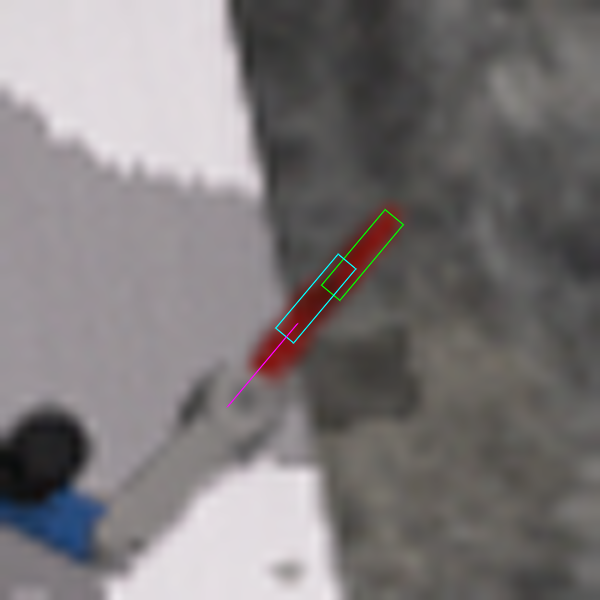

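Request:
{"op": "step_arm", "data": {"increments": [[0,0.01,0,0,0,7,1],[0,0.02,0,0,0,14,1],[0,0.03,0,0,0,21,1],[0,0.04,-0.02,0,0,28,1],[-0.003,0.05,-0.04,0,0,35,1],[-0.003,0.057,-0.06,0,0,42,1],[-0.003,0.057,-0.08,0,0,45,1],[-0.003,0.057,-0.09,0,0,45,1],[-0.003,0.057,-0.09,0,0,45,1]]}}

```text
t: 20.82
eef_pos: [0.4245, -0.4501, 0.148]
tool_rot: [-0.002, 0.942, 0.336, -0.001]
contact_force: [0.8, 0.3, 0.3]
gripper_width: 0.003
```

```bash
python3 p.py q2.png 335 140 120 125 6
```

```text
[ 0.9564  0.4938 -0.3238  1.749   0.1886  0.9311 -0.33  ] [ 0.4251 -0.451   0.1497] [-0.0009  0.9418  0.3361 -0.0003] [-0.4919 -0.1319  1.2835] 20.8667
```

View pics/q2.png

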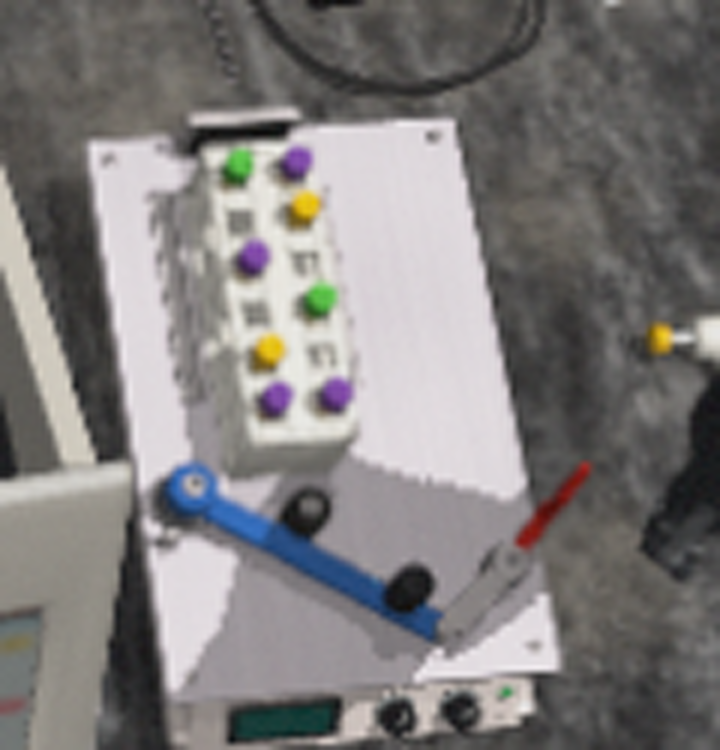

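Request:
{"op": "step_arm", "data": {"increments": [[0,0,-0.03,0,0,0,1],[0,0,-0.06,0,0,0,1],[0,0,-0.064,0,0,0,1],[0,0,-0.064,0,0,0,1],[0.01,0.008,-0.064,0,0,0,1],[0.018,0.0145,-0.064,0,0,0,1],[0.018,0.0145,-0.064,0,0,0,1]]}}

```text
t: 21.45
eef_pos: [0.4475, -0.4353, 0.0887]
tool_rot: [0.001, 0.941, 0.338, 0.002]
contact_force: [0.1, 1.1, 0.2]
gripper_width: -0.001
```

```bash
python3 p.py q3.png 335 140 120 125 6
```

```text
[ 0.9032  0.5726 -0.3089  1.7828  0.2262  0.8174 -0.3956] [ 0.4462 -0.4362  0.0883] [0.0012 0.9412 0.338  0.0014] [-0.1007  0.8238 -0.5799] 21.5
```

View pics/q3.png

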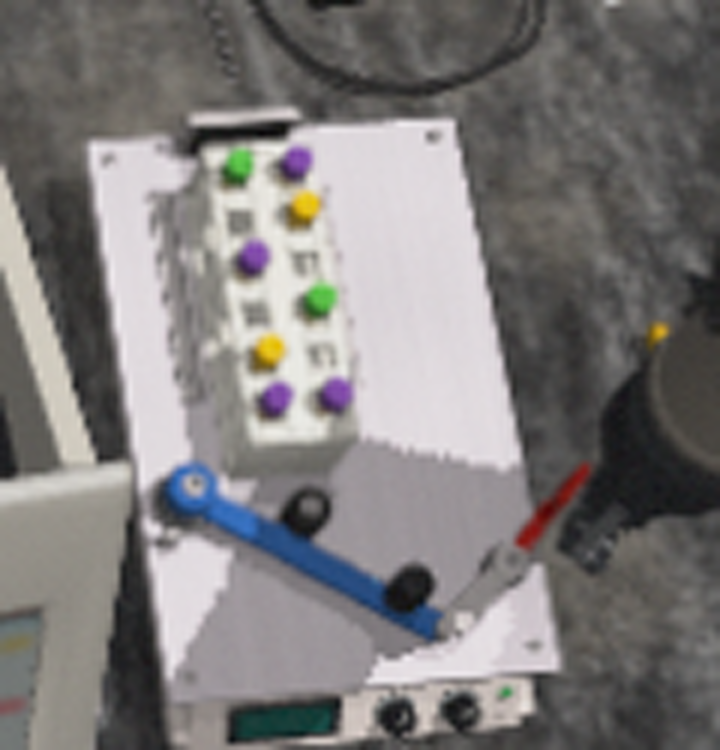

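Close to the paddle with no contact yet; push on.

Request:
{"op": "step_arm", "data": {"increments": [[0.004,0.003,0,0,0,0,1],[0.008,0.006,0,0,0,0,1],[0.011,0.009,0,0,0,0,1],[0.011,0.009,0,0,0,0,1]]}}

```text
t: 21.83
eef_pos: [0.4544, -0.4285, 0.0867]
tool_rot: [0.0, 0.942, 0.336, 0.0]
contact_force: [-0.4, -0.8, 0.5]
gripper_width: 0.0
```

```bash
python3 p.py q4.png 335 140 120 125 6
```

```text
[ 0.8832  0.5766 -0.307   1.78    0.2279  0.8189 -0.4181] [ 0.4543 -0.4287  0.0866] [0.0004 0.9417 0.3364 0.0001] [-0.9013 -2.5269  1.0991] 21.8833
```

View pics/q4.png

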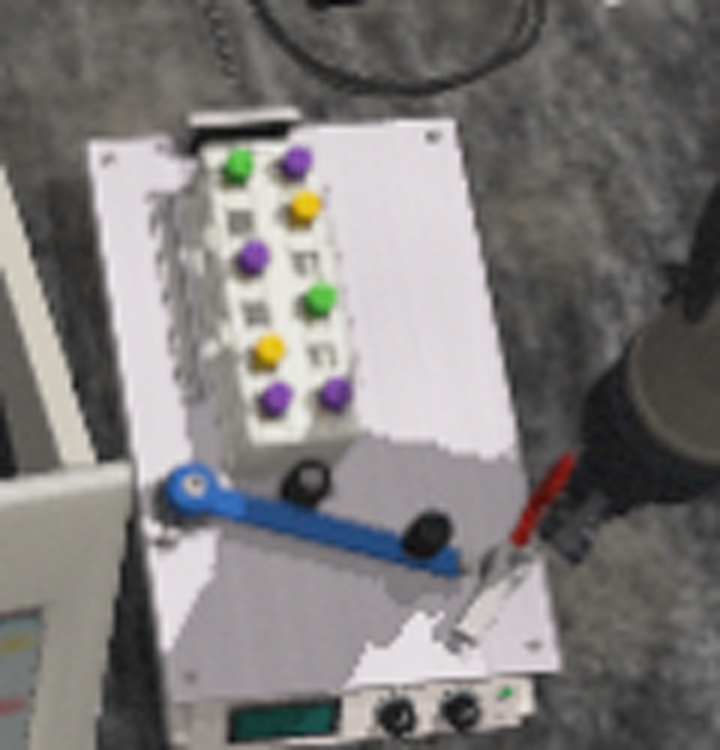

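Paddle moved and the arm has been released (it is in mid-swing). Back off the same way, lift and look.

Request:
{"op": "step_arm", "data": {"increments": [[-0.006,-0.005,0,0,0,0,1],[-0.016,-0.013,0,0,0,0,1],[-0.03,-0.025,0,0,0,0,1],[-0.04,-0.035,0.01,0,0,0,1],[-0.045,-0.05,0.04,0,0,0,1],[-0.045,-0.07,0.08,0,0,0,1],[-0.045,-0.09,0.12,0,0,0,1],[-0.045,-0.11,0.15,0,0,0,1],[-0.045,-0.11,0.15,0,0,0,1]]}}

```text
t: 22.63
eef_pos: [0.4083, -0.5466, 0.2445]
tool_rot: [0.007, 0.943, 0.333, 0.002]
contact_force: [0.1, -1.7, 0.5]
gripper_width: -0.001
```

```bash
sed 's/^r=.*/r=T(.606,-.2995,-.098);u=.055/; s/345,145,80,75,10/345,145,80,75,10/; s/pl.png/fin.png/' o4.py > o6.py; python3 o6.py; python3 p.py q5.png 335 140 120 125 6
```

```text
[ 0.408  -0.5436  0.2408] [0.0041 0.9426 0.3339 0.001 ] [ 0.2106  0.3273 -0.3562]
[ 1.0503  0.4943 -0.313   1.5266  0.1619  1.1432 -0.1823] [ 0.4077 -0.5408  0.2377] [0.0014 0.9423 0.3349 0.0004] [-0.0954  0.2027 -0.0932] 22.7333
```

View pics/q5.png

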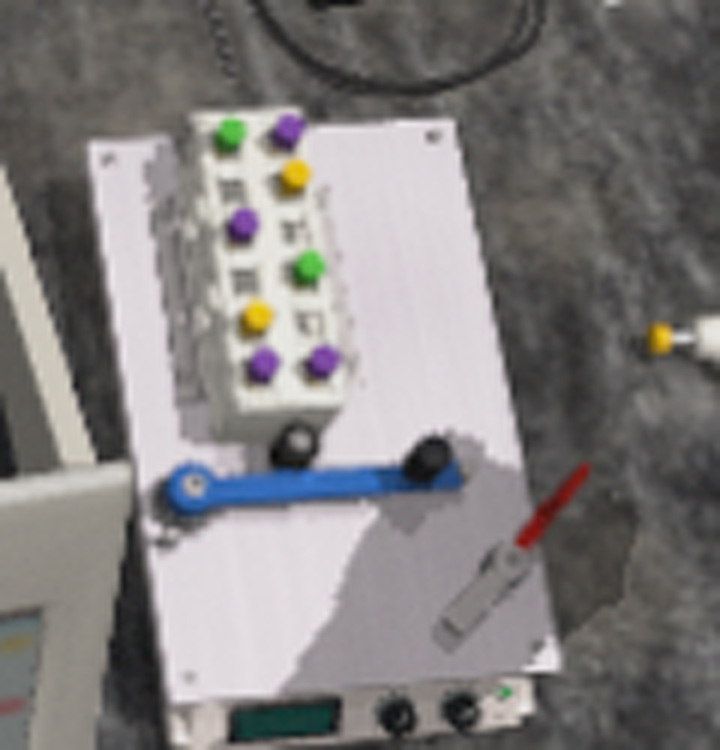

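View pics/fin.png

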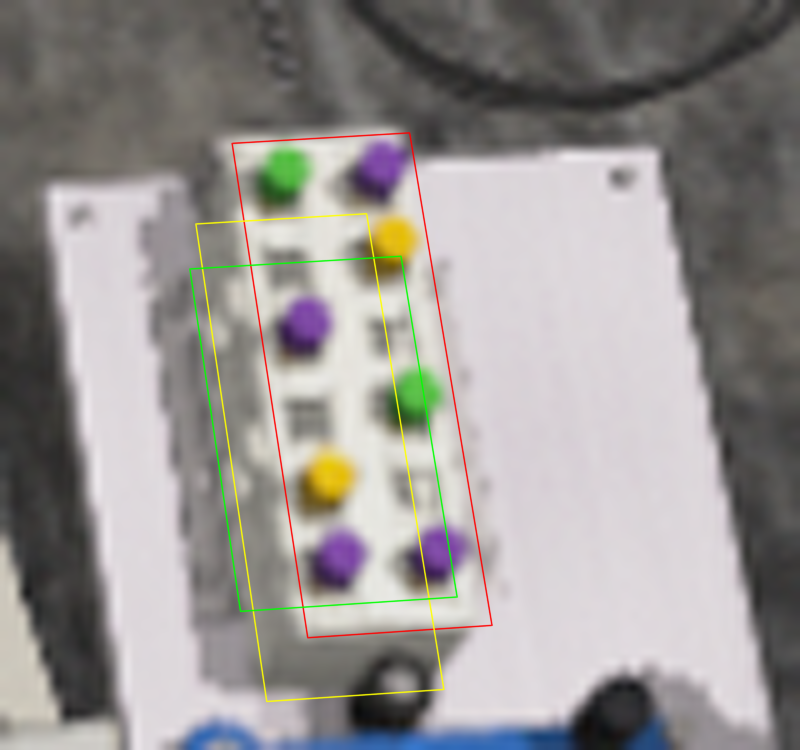

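```bash
sed -i "s/for n,b in .*/for n,b in [('fin',(440*5\/6,479*5\/6))]: print(n,h-ang((157,407),b))/" ang.py; python3 ang.py; python3 p.py q6.png 335 140 120 125 6; python3 -c "
import cv2,numpy as np
a=cv2.imread('pics/q5.png').astype(int);b=cv2.imread('pics/q6.png').astype(int);print(np.abs(a-b)[100:560,100:480].mean(),(np.abs(a-b)[100:560,100:480]>40).sum())"
```

```text
fin 0.3531013314637048
[ 0.5006 -0.2346  0.079 ]
[ 1.0494  0.4953 -0.3137  1.5296  0.1618  1.1431 -0.1826] [ 0.4075 -0.5389  0.2358] [-0.0004  0.942   0.3356 -0.0001] [-0.3703  0.4317 -1.1536] 22.7833
0.937070938215103 65
```

Arm at about 0.35 rad, trigger back at rest and the scene still. I settle briefly, then hand in.

Request:
{"op": "step_arm", "data": {"increments": [[0,0,0,0,0,0,1],[0,0,0,0,0,0,1],[0,0,0,0,0,0,1],[0,0,0,0,0,0,1],[0,0,0,0,0,0,1],[0,0,0,0,0,0,1]]}}

```text
t: 23.28
eef_pos: [0.4089, -0.5382, 0.236]
tool_rot: [-0.0, 0.942, 0.337, -0.0]
contact_force: [0.0, -0.9, -0.2]
gripper_width: -0.002
```

```bash
python3 p.py q7.png 0 0 560 420 1; python3 -c "
from station import bot
print(bot.hand_in())"
```

```text
[ 1.0475  0.4955 -0.3141  1.5286  0.1621  1.1435 -0.1831] [ 0.4089 -0.5383  0.2361] [-0.0001  0.9417  0.3365 -0.    ] [-0.5021  0.2346 -0.4329] 23.3333
the job is handed in; nothing more can be done
None
```

View pics/q7.png

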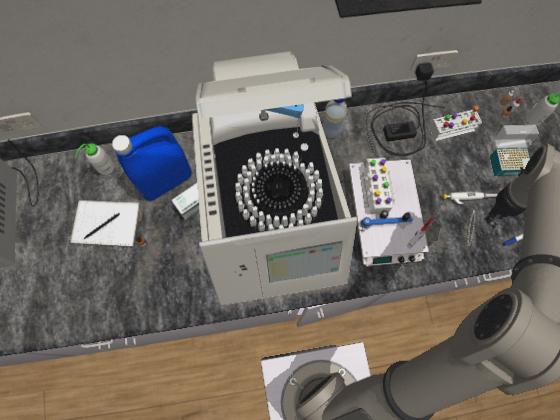

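I cocked the clamp arm, set the rack upright between the rails and let go. I then pushed the red trigger, and the arm sprang shut on the rack. The job was handed in at about 23 s with the robot clear of everything; no verdict was given.

**Last checks:** In the last pictures the arm angle measures about 0.35 rad and the trigger is back at rest. The rack stands against the end stop, lined up with the channel and perhaps 2–3 mm off its middle line. Nothing on the shaker moved between the last two close-ups. In the last picture the dropper bottle and carton show no movement.

**What went less smoothly:**
- **Cocking:** After the first pull the knob still seemed to press on the finger with about 8 N, so I pulled again to the hard stop. The force then dropped as the catch took hold.
- **Scene camera:** It only saw a wall, so every position comes from the top camera and the known heights.
- **Petri dish and timer:** The networks never gave a reliable position for either, so I could not check them directly. My path kept away from everything else on the bench, and I felt no unexpected contact.

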